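# Load the burn-in rack with converter modules and put its fan on top

### The job

Load the burn-in rack with the three upright converter modules, their broad faces parallel to the rack's fixed end wall and centred across the rack: the thickest against the fixed end wall, the thinnest next to it, and the medium one between the thinnest and the sliding stop. Push the stop snug so the row is closed up with no gaps, and only then lay the cooling fan flat on top of the row, centred over the thinnest module. Do not tip over the small amber jar standing nearby, and leave everything released and at rest.

Things in the scene. Friction and masses are not known exactly. Their poses are not given: they have to be found in the camera images.
- thick_center (a point): The thickest power-converter module: an upright aluminium box, 56 mm wide (its own x) by 44 mm thick (its own y) by 64 mm high (z), grooved broad faces, standing on its 56 x 44 mm foot. The point is its centre, 32 mm above its underside. About 0.36 kg, varies.
- medium_center (a point): The medium power-converter module: an upright aluminium box, 56 mm wide (its own x) by 33 mm thick (its own y) by 64 mm high (z), grooved broad faces, standing on its 56 x 33 mm foot. The point is its centre, 32 mm above its underside. About 0.28 kg, varies.
- thin_center (a point): The thinnest power-converter module: an upright aluminium box, 56 mm wide (its own x) by 24 mm thick (its own y) by 64 mm high (z), grooved broad faces, standing on its 56 x 24 mm foot. The point is its centre, 32 mm above its underside. About 0.2 kg, varies.
- fan_center (a point): Square black cooling fan with a grey hub, 60 x 60 mm and 25 mm thick, lying flat. The point is its centre, 12.5 mm above its underside. About 0.09 kg.
- rack_wall (a point): Fixed rack without side walls: dark steel base plate 90 mm wide (x), 250 long (y), 10 thick, on the table; grey fixed end wall 70 mm wide, 12 thick, 48 above the plate. The point: foot of the wall's inner face, mid-width, on the plate's top (10 mm above the table). x runs along the wall, +y out through it (the row lies at negative y), z up. Plate spans y = +25 to -225 mm.
- stop_face (a point): Sliding stop: an upright aluminium plate 62 mm wide, 12 mm thick, its top 48.5 mm above the rack plate. This point is the centre of its inner face (toward the fixed wall), 24 mm above the rack plate; the outer face lies 12 mm beyond, at -y. It slides freely along the rack's y, always square to it, and stays where left.
- stop (a joint): Travel of the stop toward the fixed wall, in m: 0 when fully open (inner face 175 mm from the wall), range 0 to 0.120, so the gap to the wall is 0.175 minus this value. Sliding friction about 2 N, plus that of the modules it pushes.
- jar_center (a point): Small closed amber glass jar with a steel cap, standing on the table, 50 mm in diameter, 70 mm high; a bystander. The point is its centre, 35 mm above its underside.
There are look-alikes about, which are no part of the job. Leave any blue or purple look-alike of the part that bears thick_center alone.

How it is judged (in metres and radians):
On the way, in this order (a step that is already met when the one before it is completed fails the run):
1. the three modules stand in the rack in the right order and the stop is snug against them (x of thick_center in the frame of rack_wall between -0.012 and 0.012 m and y of thick_center in the frame of rack_wall between -0.029 and -0.015 m and z of thick_center in the frame of rack_wall between 0.026 and 0.038 m and angle between each of thick_center, thin_center, medium_center's own z axis and vertical below 0.1 rad and angle between the x axis of each of thick_center, thin_center, medium_center and the x axis of rack_wall, either way round below 0.15 rad and x of thin_center in the frame of rack_wall between -0.012 and 0.012 m and y of thin_center in the frame of rack_wall between -0.063 and -0.049 m and z of thin_center in the frame of rack_wall between 0.026 and 0.038 m and x of medium_center in the frame of rack_wall between -0.012 and 0.012 m and y of medium_center in the frame of rack_wall between -0.0915 and -0.0775 m and z of medium_center in the frame of rack_wall between 0.026 and 0.038 m and value of joint stop between 0.068 and 0.08 m), for 0.2 s.
2. then the fan lies on top, over the thinnest module (horizontal distance between fan_center and thin_center below 0.015 m and z of fan_center in the frame of rack_wall between 0.0715 and 0.0815 m and angle between fan_center's own z axis and vertical below 0.08 rad), for 0.2 s.
At the end, for the whole second after the job is handed in: From the fixed wall: thickest, thinnest, medium, upright and square (0.1, 0.15 rad), within 12 mm of the mid-line and 7 mm of their closed-up places; stop within 6 mm of snug; fan flat on the row, within 15 mm of the thinnest module's centre; all at rest, released (all of step 1 and all of step 2 and linear speed of each of thick, thin, medium, fan below 0.02 m/s); the robot touches nothing.
It fails at once if the amber jar is tipped over (angle between jar_center's own z axis and vertical above 0.5 rad).
It also fails if it takes over 128 s, if anything falls off the work surface, if the arm or the gripper's body presses on something with over 40 N, if the wrist force passes 120 N, or if a joint passes its speed limit or range.

### The arm

A 7-joint arm with a two-finger parallel gripper is mounted at the origin on the work surface. World frame = base frame: x ahead of the robot, y to its left, z up, the work surface at z = 0. Lengths are in m, angles in degrees, forces in N, time in s.
With the tool pointing down it reaches from about 0.425 to 0.925 m from the base axis. Payload 6.8 kg.
Tool frame: the origin (TCP) lies between the finger pads; the fingertips stand 22 mm ahead of it and the grasp point (between the pads) lies 3 mm ahead of it; z points along the fingers, y is the direction in which the jaws open and shut (so a half turn about z gives the same grasp; the last joint's range is limited). The gripper opens to 85 mm and grips with 20 to 120 N. Pads are 22 mm wide; open, the fingers measure 114 mm over their backs; the gripper's body (76 mm by 85 mm) begins 54 mm behind the grasp point. The pads swing forward as they close: fully open they stand 13 mm farther back than shut.
Start: joints at [58.379, 27.33, 1.283, 89.118, -0.659, 63.558, -4.761], TCP at [0.29, -0.61, 0.223] pointing down, gripper open.
Joint ranges: [-169.35, 169.35], [-19.33, 120.38], [-80.79, 83.38], [13.8, 139.57], [-78.32, 258.32], [9.67, 109.79], [-169.56, 169.56]. Speed limits (degrees/s): [136.94, 136.94, 180, 180, 180, 180, 180].

### API

Orientations are given as [roll, pitch, yaw] about the fixed x, y, z axes, in that order (R = Rz(yaw) Ry(pitch) Rx(roll)).
In Python, from station import read_state, optics, ticket gives the robot as it stands.
- The arm moves only by the tool play_rows, never from a script. Its arguments are lists of equal length, an entry for each row: "linear": the shift along the tool's x, y, z in m, a list of three; "roll": the turn about the tool's z in degrees; "gripper": the gripper command: -1 is fully open, 1 is shut, values between are in proportion. In form: {"linear": [[tx, ty, tz], ...], "roll": [roll, ...], "gripper": [gripper, ...]}. A call has exactly 5 rows; each row is the pose to reach, as a shift and turn from the pose commanded when the call began, along the tool's axes at that moment; what a row does not reach only later rows make up. A row lasts 1/10 s, in which the tool goes at most 50 mm and 8.59 degrees, less where a joint would pass 70% of its speed; a pose out of reach is approached as far as the arm can. A call with a gripper value outside its range is refused whole. The fingers move at their own pace and stop on an object; "grip_force" is the grip in N (left out, the last holds). Time passes only in rows, so rows that repeat a pose let the fingers close, or fill a call up. It gives the time, the measured TCP pose, the force and the opening at its end, in the units of the state.
- read_state(): the state, without advancing time (a new reading comes with each control period).
- optics.get_image(name): name is "scene" or "side" or "wrist"; returns the picture (400x640x3 uint8, red, green, blue); there is no depth.
- optics.camera_info(name): a dict with "mtx" (3x3 intrinsics, pixels), "k1" (the pictures are not rectified: a ray, as slopes to the right and down, at radius r is drawn at 1 + k1 r^2 times it, then the intrinsics apply), "extrinsics" (4x4, takes a point from camera to world coordinates). Camera axes: x right, y up, looking along -z (the intrinsics and any distortion apply to the point x, -y, -z); pixel columns grow to the right and rows downward; lengths in m; the calibration is good to about 2 mm. A picture is of the moment at which its call begins: read the wrist's pose just before it. camera_info takes no time and is no camera call; for the wrist camera it gives the pose at the moment of the call.
- ticket.finish_job(): hands the job in, once; it reports no verdict.
Trained networks look in the newest picture that a camera, given by its name, has taken for a name from the list of things; names that differ only in an ending like _2 or _b are one class to them, and where a whole thing is asked for, a point or a joint stands for the part that bears it (a point fixed in the world has none). Each returns a list of dicts, best first, with "conf" (0 to 1); they miss things now and then, are a little off and sometimes report something else, mostly with a low value. They report only what shows in the picture. A call takes as long as a camera call. They do not tell look-alikes from the thing itself.
- optics.look_for(camera, query): "point" ([x, y, z] in m, in world coordinates, good to about 4 mm: the middle of the surface that is visible of it).
- optics.place_of(camera, query): "point" ([x, y, z] in m, in world coordinates, good to about 4 mm: a listed point, or the origin of a listed thing).
The state is a dict: "clock": time; "q": joint angles; "dq": joint speeds; "joint_efforts": joint torques, N m; "ee_pos": TCP position; "ee_rot": TCP orientation; "ft_force": force on the tool from outside, world axes, zero at the start; "moment": the same for the moment, N m; "opening": opening from 0.0 (shut) to 1.0 (fully open).
Only numpy, scipy, OpenCV 4.12 (cv2) and the standard library are available. Lean on these libraries where they do the work, as an engineer would, in place of code of your own. Each camera call takes 0.05 s, during which the arm holds its last target.

## Working session

There is one attempt and no reset: what is moved stays moved. The work goes in short steps, Python scripts to look and compute and a tool call to move; the robot and the scene stay as the last step left them, time stands still between calls to the robot, and variables do not carry over. Pictures are saved under pics/ and viewed, and the job is handed in when it is done.

Besides the shell and the picture viewer there is one more tool, called after ">>>" by a JSON object that holds its "fn" and its "kwargs", one argument or row to a line. play_rows: Moves the arm, as the interface text tells. Its arguments: {"type":"object","properties":{"linear":{"type":"array","items":{"type":"array","items":{"type":"number"}}},"roll":{"type":"array","items":{"type":"number"}},"gripper":{"type":"array","items":{"type":"number"}},"grip_force":{"type":"number"}},"required":["linear","roll","gripper"]}

```bash
ls; mkdir -p pics; python3 - <<'E'
from station import read_state, optics, ticket
import cv2
s=read_state();print({k:s[k] for k in('clock','ee_pos','ee_rot','opening','ft_force')})
for n in('scene','side','wrist'):
    i=optics.camera_info(n);print(n,i)
    cv2.imwrite(f'pics/a_{n}.png',optics.get_image(n)[:,:,::-1])
for c in('scene','side'):
    for q in('thick_center','medium_center','thin_center','fan_center','rack_wall','stop_face','jar_center'):
        print(c,q,[(round(d['conf'],2),[round(float(v),3) for v in d['point']]) for d in optics.place_of(c,q)])
print(read_state()['clock'])
E
```

```text
pics
{'clock': 0.0, 'ee_pos': array([ 0.28956846, -0.60906078,  0.22192009]), 'ee_rot': array([-1.79895198e+02,  7.48868991e-03,  2.54328640e+01]), 'opening': 1.0002584296107022, 'ft_force': array([ 0.33628174, -0.05838956,  0.25881136])}
scene {'mtx': array([[397.71770751,   0.        , 317.91880531],
       [  0.        , 397.71770751, 199.24041148],
       [  0.        ,   0.        ,   1.        ]]), 'k1': 0.033720598609455324, 'extrinsics': array([[ 0.17717572, -0.75249688,  0.63431633,  1.19915896],
       [ 0.98417044,  0.138191  , -0.11095853, -0.16662171],
       [-0.00416086,  0.64393454,  0.76506927,  0.89362528],
       [ 0.        ,  0.        ,  0.        ,  1.        ]])}
side {'mtx': array([[404.59417496,   0.        , 325.67934263],
       [  0.        , 404.59417496, 196.29957294],
       [  0.        ,   0.        ,   1.        ]]), 'k1': -0.02490239761861751, 'extrinsics': array([[-0.86571056,  0.34620226, -0.36150965,  0.05429041],
       [-0.50035874, -0.57884869,  0.64387524,  0.77203446],
       [ 0.01365168,  0.73829411,  0.67434075,  0.89429822],
       [ 0.
[... 725 characters left out ...]
scene fan_center [(0.8, [0.385, 0.323, 0.012])]
scene rack_wall [(0.83, [0.651, 0.133, 0.008]), (0.43, [0.597, -0.02, 0.033])]
scene stop_face [(0.72, [0.597, -0.02, 0.038]), (0.65, [0.44, -0.029, 0.034])]
scene jar_center [(0.78, [0.439, -0.028, 0.036])]
side thick_center [(0.83, [0.529, -0.355, 0.034]), (0.75, [0.447, -0.464, 0.039]), (0.7, [0.565, 0.353, 0.026]), (0.56, [0.547, -0.243, 0.035])]
side medium_center [(0.56, [0.528, -0.352, 0.034]), (0.52, [0.364, -0.337, 0.033])]
side thin_center [(0.85, [0.561, 0.357, 0.028])]
side fan_center []
side rack_wall [(0.68, [0.649, 0.131, 0.011])]
side stop_face [(0.5, [0.597, -0.015, 0.035])]
side jar_center [(0.68, [0.438, -0.023, 0.034])]
0.85
```

View pics/a_scene.png

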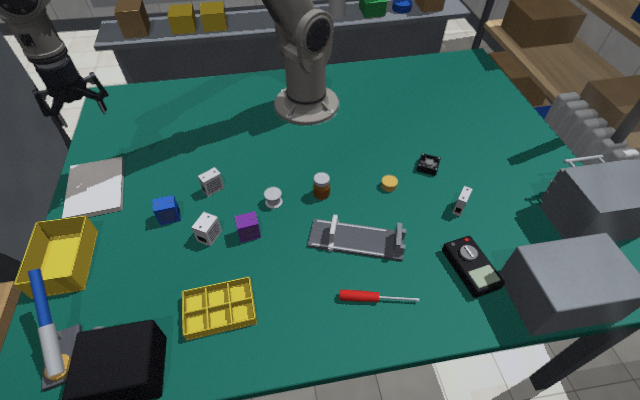

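View pics/a_side.png

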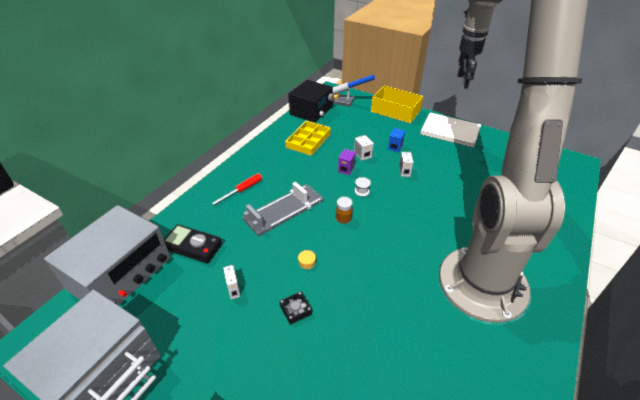

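View pics/a_wrist.png

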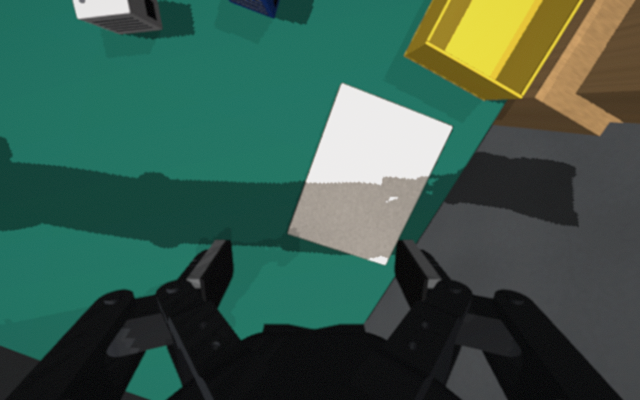

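```bash
cat > h.py <<'E'
import numpy as np, cv2
from scipy.spatial.transform import Rotation as R
from station import read_state, optics, ticket
def shot(n,name,crop=None,scale=1):
    info=optics.camera_info(n); im=optics.get_image(n)[:,:,::-1]
    if name:
        v=im if crop is None else im[crop[1]:crop[3],crop[0]:crop[2]]
        cv2.imwrite(f'pics/{name}.png',cv2.resize(v,None,fx=scale,fy=scale,interpolation=cv2.INTER_CUBIC))
    return im,info
def ray(info,uv):
    K=info['mtx'];d=(np.asarray(uv,float)-K[:2,2])/np.array([K[0,0],K[1,1]])
    x=d.copy()
    for _ in range(20): x=d/(1+info['k1']*(x@x))
    E=info['extrinsics'];return E[:3,3],E[:3,:3]@np.array([x[0],-x[1],-1])
def onz(info,uv,z):
    o,d=ray(info,uv);return o+d*(z-o[2])/d[2]
def proj(info,p):
    E=info['extrinsics'];c=E[:3,:3].T@(np.asarray(p)-E[:3,3]);x=np.array([c[0],-c[1]])/-c[2]
    x=x*(1+info['k1']*(x@x));return x*info['mtx'][0,0]+info['mtx'][:2,2]
def go(x,y,z,yaw):
    """shift in tool axes to reach TCP x,y,z with yaw (mod 180 nearest)"""
    s=read_state();r=R.from_euler('xyz',s['ee_rot'],degrees=True)
    d=r.inv().apply(np.array([x,y,z])-s['ee_pos'])
    dy=(yaw-s['ee_rot'][2]+90)%180-90
    print('t=%.2f'%s['clock'],'ee',s['ee_pos'].round(4),'yaw %.1f'%s['ee_rot'][2],'q7 %.0f'%s['q'][6],'open %.2f'%s['opening'],'F',s['ft_force'].round(1))
    print('  linear',d.round(4),'roll %.1f'%-dy, 'rows>= %.1f'%max(np.linalg.norm(d)/.05,abs(dy)/8.59))
E
python3 - <<'E'
import cv2
a=cv2.imread('pics/a_scene.png')
cv2.imwrite('pics/b1.png',cv2.resize(a[160:260,140:290],None,fx=5,fy=5,interpolation=cv2.INTER_CUBIC))
cv2.imwrite('pics/b2.png',cv2.resize(a[140:270,295:485],None,fx=4,fy=4,interpolation=cv2.INTER_CUBIC))
E
```

```text
(no output)
```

View pics/b1.png

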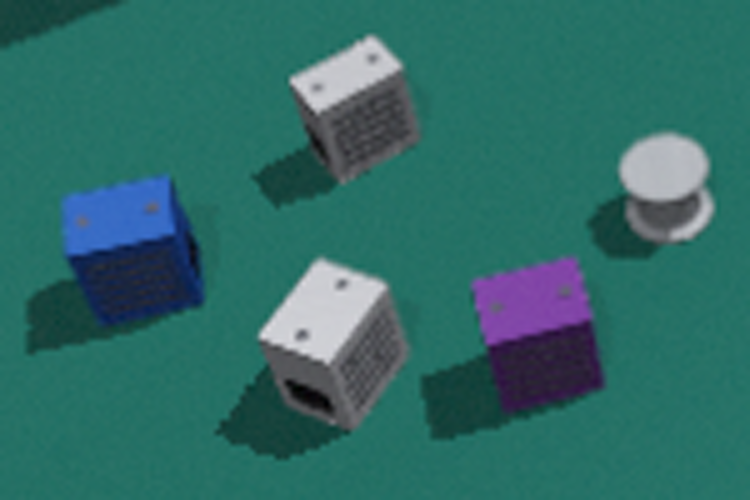

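View pics/b2.png

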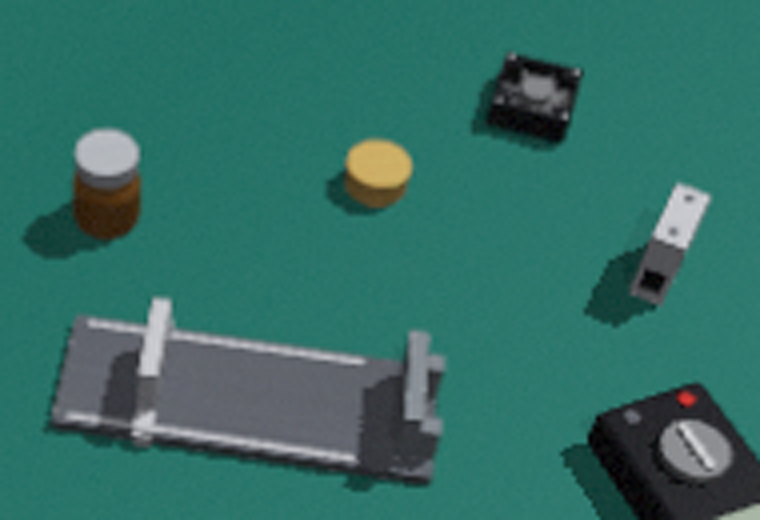

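```bash
python3 - <<'E'
from h import *
info=optics.camera_info('scene')
def f(name,pts,s,off,z):
    P=np.array([onz(info,np.array(p)/s+off,z)[:2] for p in pts]);print(name,P.round(4).tolist(),'c',P.mean(0).round(4))
    for i in range(len(P)):
        d=P[(i+1)%len(P)]-P[i];print('  len %.1f ang %.1f'%(np.linalg.norm(d)*1e3,np.degrees(np.arctan2(d[1],d[0]))%180))
o1=np.array([140,160]);o2=np.array([295,140])
f('thick',[(320,258),(387,292),(325,362),(260,338)],5,o1,.064)
f('med',[(372,37),(405,68),(325,113),(290,82)],5,o1,.064)
f('thin',[(682,184),(710,195),(685,250),(657,238)],4,o2,.064)
f('fan',[(512,53),(580,70),(568,118),(495,98)],4,o2,.025)
f('plate',[(78,318),(55,418),(432,474)],4,o2,.01)
f('walltop',[(410,332),(430,334),(425,420),(405,418)],4,o2,.058)
f('stoptop',[(152,298),(170,300),(156,380),(140,376)],4,o2,.0585)
go(.53,-.354,.25,0)
E
```

```text
thick [[0.4989, -0.3513], [0.5283, -0.3168], [0.568, -0.3484], [0.5466, -0.3812]] c [ 0.5354 -0.3494]
  len 45.3 ang 49.5
  len 50.7 ang 141.4
  len 39.1 ang 56.9
  len 56.3 ang 147.9
med [[0.3371, -0.3221], [0.3659, -0.3038], [0.3933, -0.3489], [0.3653, -0.3686]] c [ 0.3654 -0.3358]
  len 34.1 ang 32.5
  len 52.8 ang 121.3
  len 34.2 ang 35.1
  len 54.4 ang 121.3
thin [[0.5381, 0.3667], [0.5513, 0.3813], [0.5947, 0.3441], [0.5814, 0.33]] c [0.5664 0.3555]
  len 19.7 ang 48.1
  len 57.2 ang 139.4
  len 19.4 ang 46.7
  len 56.7 ang 139.7
fan [[0.3525, 0.3182], [0.3805, 0.3633], [0.4282, 0.3352], [0.3977, 0.2884]] c [0.3897 0.3263]
  len 53.1 ang 58.2
  len 55.4 ang 149.5
  len 55.9 ang 56.9
  len 54.2 ang 146.6
plate [[0.5374, -0.0609], [0.6164, -0.0901], [0.7022, 0.1415]] c [ 0.6187 -0.0032]
  len 84.2 ang 159.7
  len 247.0 ang 69.7
  len 261.0 ang 50.8
walltop [[0.6236, 0.1444], [0.6274, 0.1567], [0.6909, 0.1328], [0.6873, 0.121]] c [0.6573 0.1387]
  len 12.9 ang 72.4
  len 67.8 ang 159.4
  len 12.3 ang 72.8
  len 67.9 ang 159.8
stoptop [[0.5662, -0.0155], [0.57, -0.0041], [0.6315, -0.0263], [0.6266, -0.0357]] c [ 0.5986 -0.0204]
  len 12.0 ang 71.6
  len 65.4 ang 160.1
  len 10.6 ang 62.6
  len 63.7 ang 161.5
t=0.85 ee [ 0.2899 -0.6096  0.2229] yaw 25.4 q7 -5 open 1.00 F [0.4 0.3 0.6]
  linear [ 0.3266 -0.1278 -0.0271] roll 25.4 rows>= 7.0
```

```bash
python3 - <<'E'
from h import *
go(.534,-.352,.22,55)
E
```

```text
t=0.85 ee [ 0.2899 -0.6096  0.2229] yaw 25.4 q7 -5 open 1.00 F [0.4 0.3 0.6]
  linear [ 0.3311 -0.1279  0.0029] roll -29.6 rows>= 7.1
```

>>> {"fn": "play_rows", "kwargs": {
  "linear": [
    [0.042,-0.016,0],
    [0.084,-0.032,0],
    [0.126,-0.048,0],
    [0.168,-0.064,0],
    [0.21,-0.08,0]
  ],
  "roll": [-6,-12,-18,-24,-29.6],
  "gripper": [-1,-1,-1,-1,-1]
}}

```text
clock: 1.35
ee_pos: [0.4462, -0.4459, 0.2232]
ee_rot: [180.0, 0.0, 55.3]
ft_force: [1.2, 0.2, -0.2]
opening: 0.999
```

```bash
python3 - <<'E'
from h import *
go(.534,-.352,.22,55)
E
```

```text
t=1.35 ee [ 0.4462 -0.4459  0.2232] yaw 55.3 q7 1 open 1.00 F [ 1.2  0.2 -0.2]
  linear [0.1272 0.0186 0.0032] roll 0.3 rows>= 2.6
```

>>> {"fn": "play_rows", "kwargs": {
  "linear": [
    [0.042,0.006,0],
    [0.084,0.012,0],
    [0.127,0.0186,0],
    [0.127,0.0186,0],
    [0.127,0.0186,0]
  ],
  "roll": [0,0,0,0,0],
  "gripper": [-1,-1,-1,-1,-1]
}}

```text
clock: 1.85
ee_pos: [0.5342, -0.3524, 0.2229]
ee_rot: [180.0, -0.0, 55.2]
ft_force: [-0.5, 0.0, -0.0]
opening: 1.002
```

```bash
python3 - <<'E'
from h import *
shot('wrist','c1')
go(.534,-.352,.22,55)
E
```

```text
t=1.90 ee [ 0.5329 -0.3542  0.2228] yaw 55.0 q7 -11 open 1.00 F [-0.4 -0.4  0.8]
  linear [ 0.0024 -0.0003  0.0028] roll 0.0 rows>= 0.1
```

View pics/c1.png

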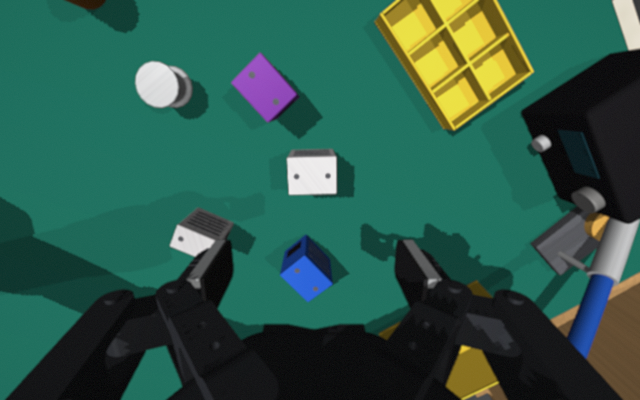

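```bash
cat >> h.py <<'E'
def top(im,info,roi,z,thr=170):
    x0,y0,x1,y1=roi;m=np.zeros(im.shape[:2],np.uint8)
    m[y0:y1,x0:x1]=(im[y0:y1,x0:x1].min(2)>thr)*255
    m=cv2.morphologyEx(m,cv2.MORPH_CLOSE,np.ones((5,5)))
    c=max(cv2.findContours(m,cv2.RETR_EXTERNAL,cv2.CHAIN_APPROX_NONE)[0],key=cv2.contourArea)[:,0]
    P=np.array([onz(info,p,z)[:2] for p in c],np.float32)
    r=cv2.minAreaRect(P*1000);b=cv2.boxPoints(r)
    e=b[1]-b[0],b[2]-b[1];e=max(e,key=np.linalg.norm)
    print('px',c.min(0),c.max(0),'centre',np.round(r[0],1),'size',np.round(r[1],1),'long axis %.1f'%(np.degrees(np.arctan2(e[1],e[0]))%180))
    return r
E
python3 - <<'E'
from h import *
im=cv2.imread('pics/c1.png');info=optics.camera_info('wrist')
for t in(120,150,170,190):top(im,info,(270,140,350,205),.064,t)
for t in(150,170,190):top(im,info,(165,205,220,260),.064,t)
x=cv2.resize(im[130:280,160:380],None,fx=3.6,fy=3.6,interpolation=cv2.INTER_CUBIC);cv2.imwrite('pics/c1z.png',x)
E
```

```text
px [287 155] [336 194] centre [ 530.9 -354.1] size [45.4 56.2] long axis 146.3
px [287 156] [335 194] centre [ 530.6 -354.2] size [44.2 54.4] long axis 146.4
px [287 156] [335 194] centre [ 530.7 -354.2] size [43.5 54.2] long axis 146.4
px [287 157] [335 193] centre [ 530.8 -354.2] size [42.7 54. ] long axis 146.3
px [170 225] [214 255] centre [ 359.6 -339.2] size [32.5 48.5] long axis 119.4
px [170 226] [213 255] centre [ 359.7 -339.1] size [31.6 47.7] long axis 120.0
px [171 226] [213 255] centre [ 359.4 -339.1] size [30.5 46.8] long axis 119.5
```

View pics/c1z.png

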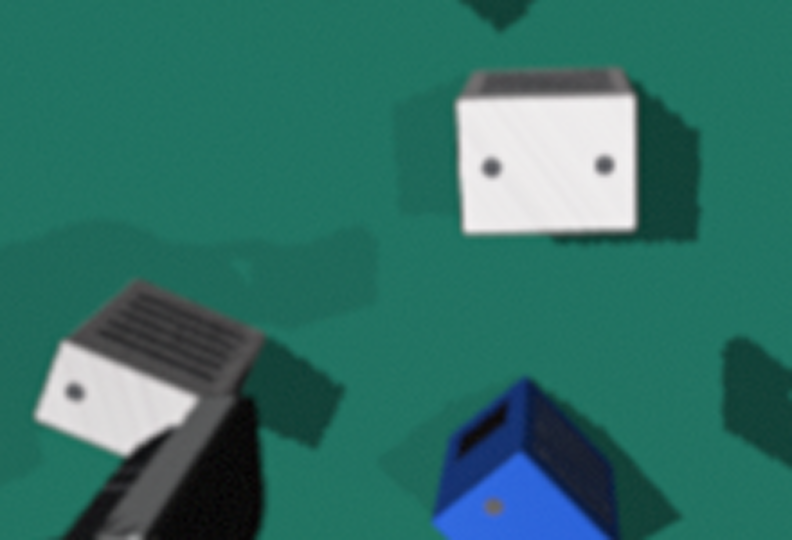

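```bash
python3 - <<'E'
from h import *
go(.531,-.354,.043,56.3)
E
```

```text
t=1.90 ee [ 0.5329 -0.3542  0.2228] yaw 55.0 q7 -11 open 1.00 F [-0.4 -0.4  0.8]
  linear [-0.0008 -0.0016  0.1798] roll -1.3 rows>= 3.6
```

>>> {"fn": "play_rows", "kwargs": {
  "linear": [
    [-0.001,-0.0015,0.045],
    [-0.001,-0.0015,0.09],
    [-0.001,-0.0015,0.135],
    [-0.001,-0.0015,0.165],
    [-0.001,-0.0015,0.18]
  ],
  "roll": [-1.3,-1.3,-1.3,-1.3,-1.3],
  "gripper": [-1,-1,-1,-1,-1]
}}

```text
clock: 2.4
ee_pos: [0.5282, -0.3547, 0.0398]
ee_rot: [-179.7, 0.1, 56.2]
ft_force: [0.7, 0.6, -0.9]
opening: 0.998
```

>>> {"fn": "play_rows", "kwargs": {
  "linear": [
    [0,0,0],
    [0,0,0],
    [0,0,0],
    [0,0,0],
    [0,0,0]
  ],
  "roll": [0,0,0,0,0],
  "gripper": [1,1,1,1,1],
  "grip_force": 50
}}

```text
clock: 2.9
ee_pos: [0.5321, -0.3548, 0.045]
ee_rot: [179.8, 0.0, 56.3]
ft_force: [-2.7, 0.6, 7.0]
opening: 0.638
```

```bash
python3 - <<'E'
from h import *
shot('wrist','d1')
go(.531,-.354,.043,56.3)
E
```

```text
t=2.95 ee [ 0.5321 -0.3548  0.0449] yaw 56.3 q7 -12 open 0.64 F [-2.9  0.4  6.9]
  linear [ 0.     -0.0014  0.0019] roll -0.0 rows>= 0.0
```

View pics/d1.png

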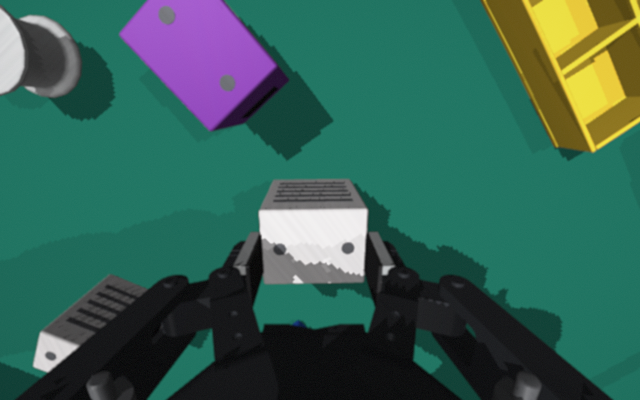

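>>> {"fn": "play_rows", "kwargs": {
  "linear": [
    [0,0,-0.03],
    [0,0,-0.07],
    [0,0,-0.115],
    [0,0,-0.16],
    [0,0,-0.2]
  ],
  "roll": [0,0,0,0,0],
  "gripper": [1,1,1,1,1]
}}

```text
clock: 3.45
ee_pos: [0.5314, -0.3536, 0.2455]
ee_rot: [179.9, -0.0, 56.3]
ft_force: [1.1, 0.3, -4.9]
opening: 0.637
```

```bash
python3 - <<'E'
from h import *
go(.615,.06,.243,70)
E
```

```text
t=3.45 ee [ 0.5314 -0.3536  0.2455] yaw 56.3 q7 -10 open 0.64 F [ 1.1  0.3 -4.9]
  linear [ 0.3906 -0.1596  0.0023] roll -13.7 rows>= 8.4
```

>>> {"fn": "play_rows", "kwargs": {
  "linear": [
    [0.04,-0.016,0],
    [0.082,-0.033,0],
    [0.125,-0.051,0],
    [0.168,-0.068,0],
    [0.21,-0.086,0]
  ],
  "roll": [-3,-6,-9,-11.5,-13.7],
  "gripper": [1,1,1,1,1]
}}

```text
clock: 3.95
ee_pos: [0.5761, -0.1293, 0.2431]
ee_rot: [180.0, -0.0, 70.1]
ft_force: [0.9, -0.2, -4.9]
opening: 0.63
```

```bash
python3 - <<'E'
from h import *
go(.615,.06,.243,70)
E
```

```text
t=3.95 ee [ 0.5761 -0.1293  0.2431] yaw 70.1 q7 -19 open 0.63 F [ 0.9 -0.2 -4.9]
  linear [ 1.912e-01 -2.780e-02  1.000e-04] roll 0.1 rows>= 3.9
```

>>> {"fn": "play_rows", "kwargs": {
  "linear": [
    [0.045,-0.006,0],
    [0.09,-0.013,0],
    [0.135,-0.02,0],
    [0.175,-0.025,0],
    [0.191,-0.028,0]
  ],
  "roll": [0,0,0,0,0],
  "gripper": [1,1,1,1,1]
}}

```text
clock: 4.45
ee_pos: [0.615, 0.0641, 0.2432]
ee_rot: [-180.0, -0.2, 70.4]
ft_force: [-0.4, 0.8, -4.5]
opening: 0.639
```

```bash
python3 - <<'E'
from h import *
go(.615,.06,.243,70)
im,i=shot('wrist','e1');shot('wrist','e1z',(200,20,440,260),3.3/1.4)
np.save('e1.npy',i,allow_pickle=True)
print([(d['conf'],d['point']) for d in optics.place_of('wrist','rack_wall')],[(d['conf'],d['point']) for d in optics.place_of('wrist','stop_face')])
E
```

```text
t=4.45 ee [0.615  0.0641 0.2432] yaw 70.4 q7 -39 open 0.64 F [-0.4  0.8 -4.5]
  linear [-0.0039  0.0014  0.0002] roll 0.4 rows>= 0.1
[(0.75, [0.6515, 0.1332, 0.0104])] []
```

View pics/e1.png

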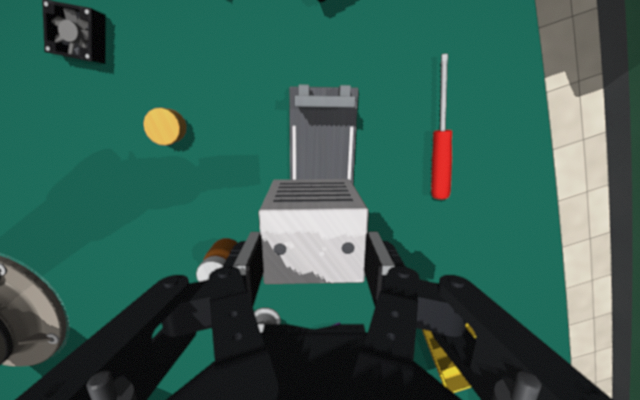

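View pics/e1z.png

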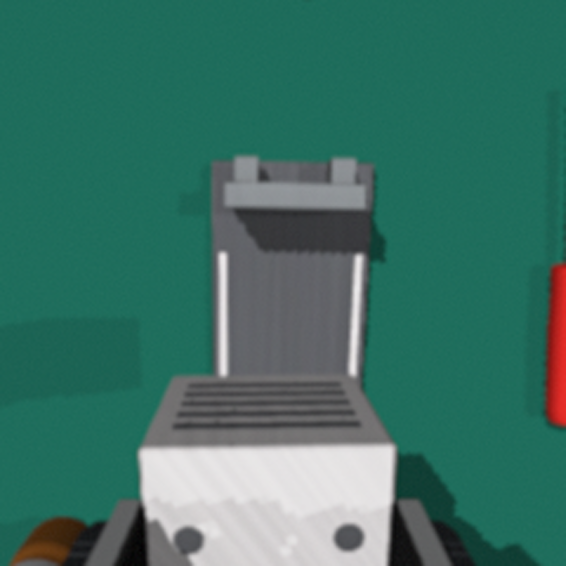

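```bash
python3 - <<'E'
from h import *
i=np.load('e1.npy',allow_pickle=True).item()
p=lambda u,v,z:onz(i,np.array([u,v])/2.3583+[200,20],z)[:2]
def pr(n,a,b):
    d=b-a;print(n,a.round(4),b.round(4),'mid',((a+b)/2).round(4),'len %.1f ang %.1f'%(1e3*np.hypot(*d),np.degrees(np.arctan2(d[1],d[0]))%180))
pr('wall inner top',p(225,207,.058),p(365,207,.058))
pr('wall outer top',p(225,182,.058),p(365,184,.058))
pr('rail mids',p(355.5,375,.010)/2+p(224,375,.010)/2,p(359,255,.010)/2+p(222,255,.010)/2)
pr('rails',p(223,255,.010),p(359,255,.010))
pr('plate end',p(213,162,.01),p(373,164,.01))
E
```

```text
wall inner top [0.6202 0.1403] [0.6851 0.1172] mid [0.6526 0.1288] len 68.9 ang 160.4
wall outer top [0.6243 0.1513] [0.6883 0.1275] mid [0.6563 0.1394] len 68.3 ang 159.6
rail mids [0.6198 0.0372] [0.6434 0.1041] mid [0.6316 0.0707] len 70.9 ang 70.6
rails [0.6069 0.1171] [0.6805 0.0909] mid [0.6437 0.104 ] len 78.0 ang 160.4
plate end [0.6195 0.1661] [0.7026 0.1355] mid [0.6611 0.1508] len 88.5 ang 159.7
```

```bash
python3 - <<'E'
from h import *
go(.6438,.1046,.10,70.2)
E
```

```text
t=4.65 ee [0.6149 0.057  0.2427] yaw 70.0 q7 -39 open 0.64 F [ 0.9 -0.4 -4. ]
  linear [0.0548 0.0109 0.1426] roll -0.2 rows>= 3.1
```

```bash
python3 - <<'E'
from h import *
for k in range(4):
    print(read_state()['ee_pos'].round(4),optics.camera_info('wrist')['extrinsics'][:3,3].round(4));im,i=shot('wrist','e2z',(200,20,440,260),2.3583)
    print(i['extrinsics'][:3,3].round(4))
np.save('e2.npy',i,allow_pickle=True)
E
```

```text
[0.6149 0.057  0.2427] [0.6403 0.1253 0.3927]
[0.6403 0.1253 0.3927]
[0.6149 0.0558 0.2426] [0.6405 0.1242 0.3926]
[0.6405 0.1242 0.3926]
[0.615  0.0554 0.2427] [0.6406 0.1238 0.3927]
[0.6406 0.1238 0.3927]
[0.6151 0.0554 0.2428] [0.6406 0.1238 0.3928]
[0.6406 0.1238 0.3928]
```

View pics/e2z.png

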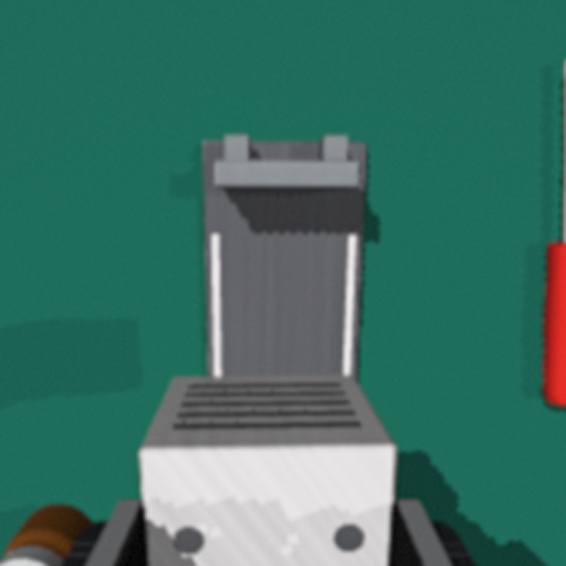

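```bash
python3 - <<'E'
from h import *
i=np.load('e2.npy',allow_pickle=True).item()
p=lambda u,v,z:onz(i,np.array([u,v])/2.3583+[200,20],z)[:2]
def pr(n,a,b):
    d=b-a;print(n,a.round(4),b.round(4),'mid',((a+b)/2).round(4),'len %.1f ang %.1f'%(1e3*np.hypot(*d),np.degrees(np.arctan2(d[1],d[0]))%180))
pr('wall inner top',p(215,187,.058),p(358,187,.058))
pr('wall outer top',p(215,161,.058),p(358,163,.058))
pr('rail mids',p(349,375,.010)/2+p(217,375,.010)/2,p(353,236,.010)/2+p(215,236,.010)/2)
pr('plate end',p(203,142,.01),p(367,143,.01))
go(.6438,.1046,.10,70.2)
E
```

```text
wall inner top [0.6197 0.1412] [0.6851 0.1172] mid [0.6524 0.1292] len 69.7 ang 159.9
wall outer top [0.624  0.1524] [0.6885 0.1277] mid [0.6563 0.14  ] len 69.0 ang 159.1
rail mids [0.6156 0.029 ] [0.6438 0.1055] mid [0.6297 0.0672] len 81.5 ang 69.8
plate end [0.6191 0.1679] [0.7032 0.1365] mid [0.6612 0.1522] len 89.8 ang 159.5
t=4.85 ee [0.6151 0.0557 0.2429] yaw 69.9 q7 -39 open 0.63 F [-0.3  0.4 -4.1]
  linear [0.0559 0.0101 0.1428] roll -0.3 rows>= 3.1
```

>>> {"fn": "play_rows", "kwargs": {
  "linear": [
    [0.018,0.003,0.0],
    [0.037,0.0065,0.03],
    [0.055,0.01,0.07],
    [0.055,0.01,0.11],
    [0.055,0.01,0.14]
  ],
  "roll": [0,0,0,0,0],
  "gripper": [1,1,1,1,1]
}}

```text
clock: 5.35
ee_pos: [0.6427, 0.1067, 0.1002]
ee_rot: [-179.9, 0.0, 70.1]
ft_force: [-0.3, -0.8, -3.7]
opening: 0.641
```

>>> {"fn": "play_rows", "kwargs": {
  "linear": [
    [0,0,0],
    [0,0,0],
    [0,0,0],
    [0,0,0],
    [0,0,0]
  ],
  "roll": [0,0,0,0,0],
  "gripper": [1,1,1,1,1]
}}

```text
clock: 5.85
ee_pos: [0.6444, 0.1062, 0.1047]
ee_rot: [179.9, -0.1, 70.0]
ft_force: [-0.7, 0.4, -3.8]
opening: 0.635
```

```bash
python3 - <<'E'
from h import *
go(.6432,.1040,.056,69.8)
shot('wrist','f1')
E
```

```text
t=5.85 ee [0.6444 0.1062 0.1047] yaw 70.0 q7 -47 open 0.63 F [-0.7  0.4 -3.8]
  linear [-0.0025 -0.0005  0.0487] roll 0.2 rows>= 1.0
```

View pics/f1.png

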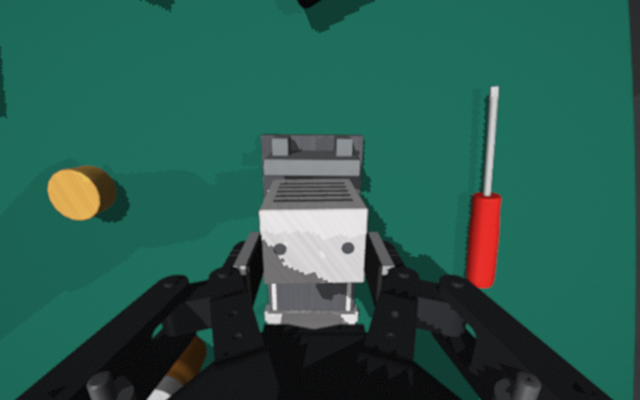

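>>> {"fn": "play_rows", "kwargs": {
  "linear": [
    [-0.0025,0,0.015],
    [-0.0025,0,0.03],
    [-0.0025,0,0.042],
    [-0.0025,0,0.046],
    [-0.0025,0,0.048]
  ],
  "roll": [0,0,0,0,0],
  "gripper": [1,1,1,1,1]
}}

```text
clock: 6.4
ee_pos: [0.6408, 0.1033, 0.0551]
ee_rot: [-179.8, 0.2, 70.0]
ft_force: [-12.3, -2.5, 21.9]
opening: 0.629
```

>>> {"fn": "play_rows", "kwargs": {
  "linear": [
    [0,0,0],
    [0,0,0],
    [0,0,0],
    [0,0,0],
    [0,0,0]
  ],
  "roll": [0,0,0,0,0],
  "gripper": [1,1,1,1,1]
}}

```text
clock: 6.9
ee_pos: [0.6415, 0.1035, 0.0552]
ee_rot: [-179.9, 0.1, 70.0]
ft_force: [-5.3, -1.3, 5.8]
opening: 0.635
```

>>> {"fn": "play_rows", "kwargs": {
  "linear": [
    [0,0,0],
    [0,0,0],
    [0,0,0],
    [0,0,0],
    [0,0,0]
  ],
  "roll": [0,0,0,0,0],
  "gripper": [-1,-1,-1,-1,-1]
}}

```text
clock: 7.4
ee_pos: [0.6427, 0.1037, 0.0549]
ee_rot: [180.0, -0.0, 70.0]
ft_force: [-0.3, 0.1, -0.1]
opening: 0.998
```

>>> {"fn": "play_rows", "kwargs": {
  "linear": [
    [0,0,-0.03],
    [0,0,-0.07],
    [0,0,-0.11],
    [0,0,-0.15],
    [0,0,-0.18]
  ],
  "roll": [0,0,0,0,0],
  "gripper": [-1,-1,-1,-1,-1]
}}

```text
clock: 7.9
ee_pos: [0.6432, 0.104, 0.2379]
ee_rot: [179.9, -0.1, 70.0]
ft_force: [0.1, -0.2, -0.5]
opening: 1.001
```

```bash
python3 - <<'E'
from h import *
for k in range(3): im,i=shot('wrist','g1')
np.save('g1.npy',i,allow_pickle=True)
go(.5640,.3555,.235,49.5)
E
```

```text
t=8.05 ee [0.6439 0.1041 0.2377] yaw 70.0 q7 -43 open 1.00 F [-0.  -0.8 -0.5]
  linear [ 0.2089 -0.161   0.0025] roll 20.5 rows>= 5.3
```

View pics/g1.png

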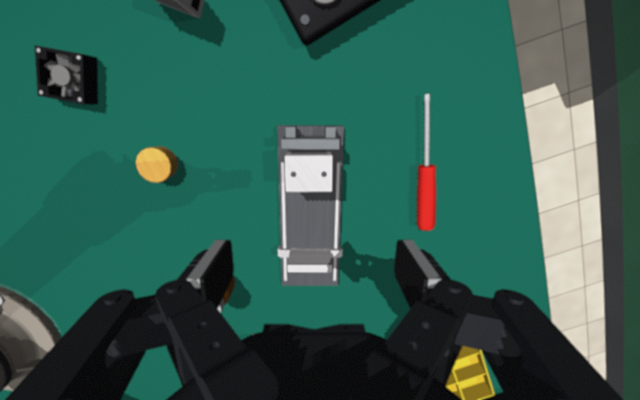

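```bash
python3 - <<'E'
from h import *
im=cv2.imread('pics/g1.png');i=np.load('g1.npy',allow_pickle=True).item()
r=top(im,i,(275,150,340,200),.074,170)
u=np.array([.3453,.9385]);ux=np.array([.9385,-.3453])
d=np.array(r[0])/1e3-[.6525,.1293];print('rack x,y',d@ux,d@u)
cv2.imwrite('pics/g1z.png',cv2.resize(im[110:300,250:370],None,fx=3,fy=3,interpolation=cv2.INTER_CUBIC))
E
```

```text
px [281 155] [331 199] centre [636.9 102.8] size [52.6 58.9] long axis 161.0
rack x,y -0.005477399430999681 -0.03024926820755003
```

View pics/g1z.png

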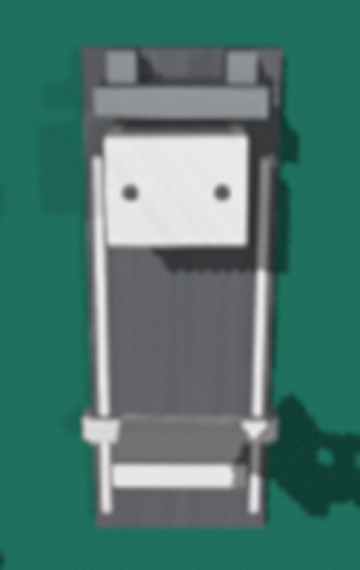

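>>> {"fn": "play_rows", "kwargs": {
  "linear": [
    [0.037,-0.029,0],
    [0.075,-0.058,0],
    [0.113,-0.087,0],
    [0.15,-0.116,0],
    [0.188,-0.145,0]
  ],
  "roll": [4,8,12,16,20.5],
  "gripper": [-1,-1,-1,-1,-1]
}}

```text
clock: 8.55
ee_pos: [0.5691, 0.3309, 0.2332]
ee_rot: [-180.0, 0.1, 49.3]
ft_force: [0.8, 0.2, 0.0]
opening: 1.001
```

>>> {"fn": "play_rows", "kwargs": {
  "linear": [
    [0.025,-0.008,0],
    [0.025,-0.008,0],
    [0.025,-0.008,0],
    [0.025,-0.008,0],
    [0.025,-0.008,0]
  ],
  "roll": [0,0,0,0,0],
  "gripper": [-1,-1,-1,-1,-1]
}}

```text
clock: 9.05
ee_pos: [0.5811, 0.3521, 0.2345]
ee_rot: [180.0, 0.1, 49.4]
ft_force: [0.8, -0.9, 0.3]
opening: 1.001
```

```bash
python3 - <<'E'
from h import *
for k in range(2): im,i=shot('wrist','h1')
np.save('h1.npy',i,allow_pickle=True)
go(.5640,.3555,.045,49.5)
E
```

```text
t=9.15 ee [0.581  0.3527 0.2349] yaw 49.4 q7 -86 open 1.00 F [-0.4 -0.4 -0. ]
  linear [-0.0089 -0.0149  0.1899] roll -0.1 rows>= 3.8
```

View pics/h1.png

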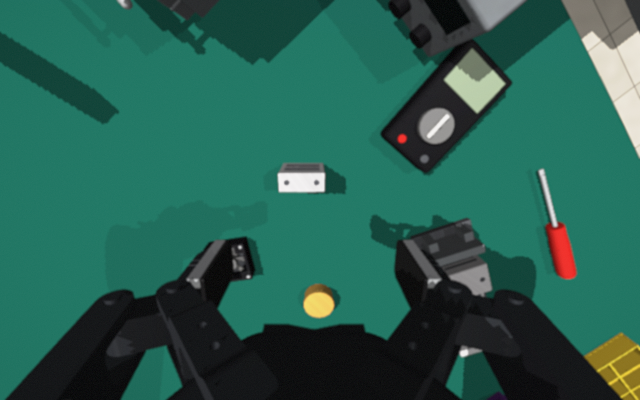

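```bash
cat >> h.py <<'E'
O=np.array([.6525,.1293]);U=np.array([.3453,.9385]);UX=np.array([.9385,-.3453])
def rk(p): d=np.asarray(p)[:2]-O;return np.round([d@UX,d@U],4)
def wr(x,y): return O+x*UX+y*U
E
python3 - <<'E'
from h import *
i=np.load('g1.npy',allow_pickle=True).item()
for q in[(105,136),(247,136),(248,245),(107,245)]:print(rk(onz(i,np.array(q)/3+[250,110],.074)))
for q in[(95,118),(268,116)]:print('wall',rk(onz(i,np.array(q)/3+[250,110],.058)))
i=np.load('h1.npy',allow_pickle=True).item();im=cv2.imread('pics/h1.png')
for t in(130,170):r=top(im,i,(270,155,335,200),.064,t)
go(r[0][0]/1e3,r[0][1]/1e3,.045,49.5)
E
```

```text
[-0.0294 -0.0044]
[ 0.025  -0.0043]
[ 0.0263 -0.0479]
[-0.0297 -0.0479]
wall [-0.0347  0.0002]
wall [0.0344 0.0012]
px [277 172] [324 192] centre [562.1 352.4] size [24.8 56. ] long axis 139.4
px [278 173] [324 191] centre [562.4 352.2] size [22.3 55.1] long axis 139.4
t=9.15 ee [0.581  0.3527 0.2349] yaw 49.4 q7 -86 open 1.00 F [-0.4 -0.4 -0. ]
  linear [-0.0124 -0.0139  0.1899] roll -0.1 rows>= 3.8
```

>>> {"fn": "play_rows", "kwargs": {
  "linear": [
    [-0.0125,-0.014,0.03],
    [-0.0125,-0.014,0.075],
    [-0.0125,-0.014,0.12],
    [-0.0125,-0.014,0.165],
    [-0.0125,-0.014,0.19]
  ],
  "roll": [0,0,0,0,0],
  "gripper": [-1,-1,-1,-1,-1]
}}

```text
clock: 9.65
ee_pos: [0.5603, 0.3515, 0.0412]
ee_rot: [-180.0, 0.3, 49.5]
ft_force: [0.1, -0.5, -0.5]
opening: 0.996
```

>>> {"fn": "play_rows", "kwargs": {
  "linear": [
    [0,0,0],
    [0,0,0],
    [0,0,0],
    [0,0,0],
    [0,0,0]
  ],
  "roll": [0,0,0,0,0],
  "gripper": [-1,-1,1,1,1]
}}

```text
clock: 10.15
ee_pos: [0.5634, 0.3545, 0.0475]
ee_rot: [179.9, -0.2, 49.5]
ft_force: [-1.0, -1.8, 6.4]
opening: 0.63
```

>>> {"fn": "play_rows", "kwargs": {
  "linear": [
    [0,0,0],
    [0,0,0],
    [0,0,0],
    [0,0,0],
    [0,0,0]
  ],
  "roll": [0,0,0,0,0],
  "gripper": [1,1,1,1,1]
}}

```text
clock: 10.65
ee_pos: [0.5633, 0.3545, 0.0475]
ee_rot: [179.9, -0.2, 49.5]
ft_force: [0.2, -1.2, 6.3]
opening: 0.629
```

```bash
python3 - <<'E'
from h import *
shot('wrist','i1')
go(.5622,.3523,.045,49.4)
E
```

```text
t=10.70 ee [0.5634 0.3545 0.0475] yaw 49.5 q7 -91 open 0.64 F [-1.  -1.1  7. ]
  linear [-0.0024  0.0005  0.0025] roll 0.1 rows>= 0.1
```

View pics/i1.png

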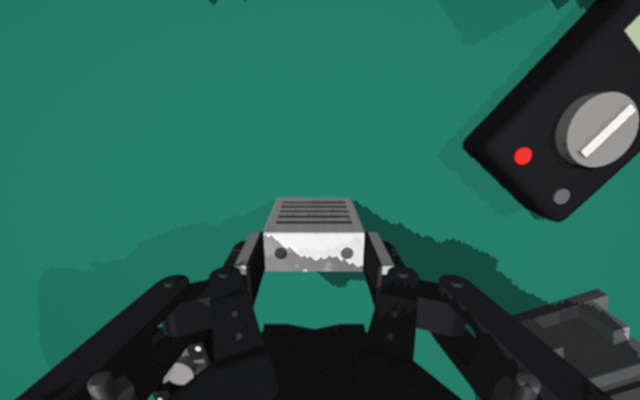

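>>> {"fn": "play_rows", "kwargs": {
  "linear": [
    [0,0,-0.03],
    [0,0,-0.065],
    [0,0,-0.1],
    [0,0,-0.13],
    [0,0,-0.15]
  ],
  "roll": [0,0,0,0,0],
  "gripper": [1,1,1,1,1]
}}

```text
clock: 11.2
ee_pos: [0.5626, 0.3544, 0.1987]
ee_rot: [179.9, -0.2, 49.5]
ft_force: [0.8, -0.2, -2.3]
opening: 0.627
```

```bash
python3 - <<'E'
from h import *
p=wr(0,-.063);print(p);go(p[0],p[1],.18,69.8)
E
```

```text
[0.6307461 0.0701745]
t=11.20 ee [0.5626 0.3544 0.1987] yaw 49.5 q7 -87 open 0.63 F [ 0.8 -0.2 -2.3]
  linear [-0.172   0.2363  0.0183] roll -20.3 rows>= 5.9
```

>>> {"fn": "play_rows", "kwargs": {
  "linear": [
    [-0.028,0.038,0],
    [-0.057,0.079,0],
    [-0.086,0.118,0],
    [-0.114,0.158,0],
    [-0.143,0.197,0]
  ],
  "roll": [-4,-8,-12,-16,-20.3],
  "gripper": [1,1,1,1,1]
}}

```text
clock: 11.7
ee_pos: [0.6192, 0.115, 0.196]
ee_rot: [179.9, -0.0, 70.0]
ft_force: [1.1, -0.0, -1.5]
opening: 0.633
```

```bash
python3 - <<'E'
from h import *
p=wr(0,-.063);print(p);go(p[0],p[1],.1,69.8)
E
```

```text
[0.6307461 0.0701745]
t=11.70 ee [0.6192 0.115  0.196 ] yaw 70.0 q7 -46 open 0.63 F [ 1.1 -0.  -1.5]
  linear [-0.0382  0.026   0.096 ] roll 0.2 rows>= 2.1
```

>>> {"fn": "play_rows", "kwargs": {
  "linear": [
    [-0.015,0.01,0],
    [-0.03,0.02,0],
    [-0.038,0.026,0],
    [-0.038,0.026,0.025],
    [-0.038,0.026,0.05]
  ],
  "roll": [0,0,0,0,0],
  "gripper": [1,1,1,1,1]
}}

```text
clock: 12.2
ee_pos: [0.6311, 0.0727, 0.1458]
ee_rot: [179.8, -0.1, 69.8]
ft_force: [1.0, 0.4, -2.7]
opening: 0.629
```

>>> {"fn": "play_rows", "kwargs": {
  "linear": [
    [0,0,0],
    [0,0,0],
    [0,0,0],
    [0,0,0],
    [0,0,0]
  ],
  "roll": [0,0,0,0,0],
  "gripper": [1,1,1,1,1]
}}

```text
clock: 12.7
ee_pos: [0.6308, 0.0727, 0.1461]
ee_rot: [179.9, -0.0, 69.8]
ft_force: [-0.5, 0.4, -2.2]
opening: 0.63
```

```bash
python3 - <<'E'
from h import *
shot('wrist','j1')
p=wr(0,-.063);print(p,rk(read_state()['ee_pos']));go(p[0],p[1],.0575,69.8)
E
```

```text
[0.6307461 0.0701745] [-0.001  -0.0608]
t=12.75 ee [0.6306 0.0726 0.1457] yaw 69.8 q7 -43 open 0.63 F [ 0.4 -0.5 -1.1]
  linear [-0.0023  0.0009  0.0882] roll 0.0 rows>= 1.8
```

View pics/j1.png

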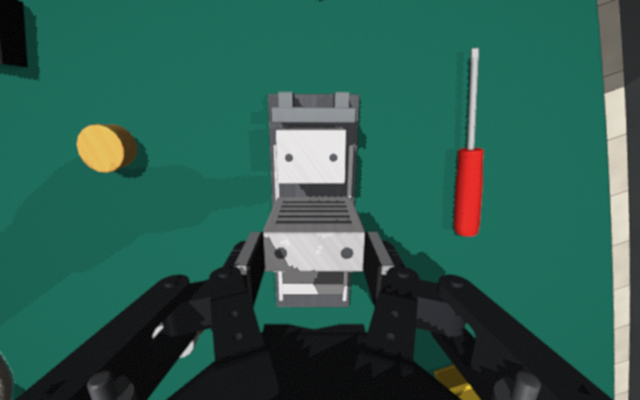

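>>> {"fn": "play_rows", "kwargs": {
  "linear": [
    [-0.003,0.001,0.01],
    [-0.0035,0.001,0.035],
    [-0.0035,0.001,0.06],
    [-0.0035,0.001,0.077],
    [-0.0035,0.001,0.084]
  ],
  "roll": [0,0,0,0,0],
  "gripper": [1,1,1,1,1]
}}

```text
clock: 13.25
ee_pos: [0.6285, 0.0683, 0.0585]
ee_rot: [-179.8, 0.1, 69.8]
ft_force: [-0.6, -0.5, -2.4]
opening: 0.631
```

>>> {"fn": "play_rows", "kwargs": {
  "linear": [
    [0,0,0.001],
    [0,0,0.002],
    [0,0,0.003],
    [0,0,0.004],
    [0,0,0.004]
  ],
  "roll": [0,0,0,0,0],
  "gripper": [1,1,1,1,1]
}}

```text
clock: 13.75
ee_pos: [0.6305, 0.0688, 0.0576]
ee_rot: [179.9, -0.0, 69.8]
ft_force: [0.3, 0.7, -1.2]
opening: 0.63
```

>>> {"fn": "play_rows", "kwargs": {
  "linear": [
    [0,0,0.0007],
    [0,0,0.0014],
    [0,0,0.002],
    [0,0,0.002],
    [0,0,0.002]
  ],
  "roll": [0,0,0,0,0],
  "gripper": [1,1,1,1,1]
}}

```text
clock: 14.25
ee_pos: [0.6308, 0.0691, 0.0575]
ee_rot: [179.9, -0.0, 69.8]
ft_force: [-3.2, -1.1, 15.0]
opening: 0.634
```

Seated. Release and retreat.

>>> {"fn": "play_rows", "kwargs": {
  "linear": [
    [0,0,0],
    [0,0,0],
    [0,0,0],
    [0,0,0],
    [0,0,0]
  ],
  "roll": [0,0,0,0,0],
  "gripper": [-1,-1,-1,-1,-1]
}}

```text
clock: 14.75
ee_pos: [0.6298, 0.0687, 0.0547]
ee_rot: [-180.0, 0.0, 69.8]
ft_force: [0.3, -0.1, -0.5]
opening: 1.001
```

>>> {"fn": "play_rows", "kwargs": {
  "linear": [
    [0,0,-0.03],
    [0,0,-0.07],
    [0,0,-0.11],
    [0,0,-0.15],
    [0,0,-0.18]
  ],
  "roll": [0,0,0,0,0],
  "gripper": [-1,-1,-1,-1,-1]
}}

```text
clock: 15.25
ee_pos: [0.6305, 0.069, 0.2377]
ee_rot: [179.9, -0.1, 69.8]
ft_force: [0.8, -0.2, 0.9]
opening: 0.998
```

```bash
python3 - <<'E'
from h import *
for k in range(3): im,i=shot('wrist','k1',(230,90,390,310),2.7)
np.save('k1.npy',i,allow_pickle=True)
go(.42,-.31,.235,30.5)
E
```

```text
t=15.40 ee [0.6312 0.0692 0.2374] yaw 69.8 q7 -41 open 1.00 F [-0.2  0.1 -0.5]
  linear [-0.4288 -0.0675  0.0012] roll 39.3 rows>= 8.7
```

View pics/k1.png

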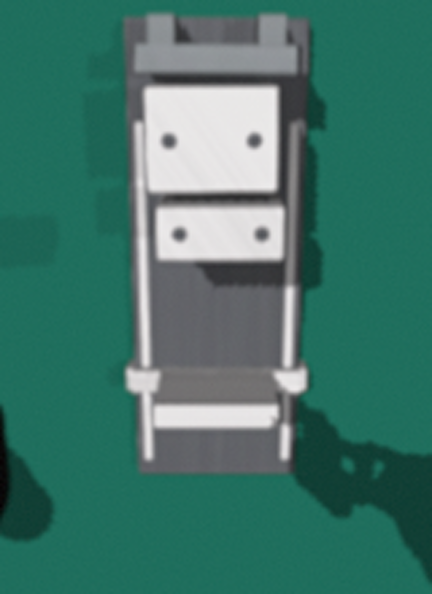

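```bash
python3 - <<'E'
from h import *
i=np.load('k1.npy',allow_pickle=True).item()
for n,z,Q in[('thick',.074,[(144,86),(278,88),(278,192),(148,192)]),('thin',.074,[(154,205),(284,207),(282,260),(156,261)]),('stop',.0585,[(153,404),(280,404),(278,428),(155,428)])]:
    P=[rk(onz(i,np.array(q)/2.7+[230,90],z)) for q in Q];print(n,[p.tolist() for p in P],np.mean(P,0))
go(.362,-.338,.235,30.5)
E
```

```text
thick [[-0.0299, -0.0043], [0.0252, -0.0051], [0.0261, -0.0484], [-0.0295, -0.0483]] [-0.002025 -0.026525]
thin [[-0.0271, -0.054], [0.0288, -0.055], [0.0284, -0.0786], [-0.0269, -0.0789]] [ 0.0008   -0.066625]
stop [[-0.0317, -0.1557], [0.0303, -0.156], [0.0296, -0.169], [-0.0311, -0.1688]] [-0.000725 -0.162375]
t=15.40 ee [0.6312 0.0692 0.2374] yaw 69.8 q7 -41 open 1.00 F [-0.2  0.1 -0.5]
  linear [-0.475  -0.1122  0.0009] roll 39.3 rows>= 9.8
```

>>> {"fn": "play_rows", "kwargs": {
  "linear": [
    [-0.045,-0.01,0],
    [-0.09,-0.021,0],
    [-0.138,-0.032,0],
    [-0.186,-0.044,0],
    [-0.234,-0.055,0]
  ],
  "roll": [4,8,12,16,20],
  "gripper": [-1,-1,-1,-1,-1]
}}

```text
clock: 15.9
ee_pos: [0.4953, -0.1333, 0.2334]
ee_rot: [-179.9, 0.1, 49.7]
ft_force: [1.5, -0.6, -0.2]
opening: 1.001
```

```bash
python3 - <<'E'
from h import *
go(.362,-.338,.235,30.5)
E
```

```text
t=15.90 ee [ 0.4953 -0.1333  0.2334] yaw 49.7 q7 -36 open 1.00 F [ 1.5 -0.6 -0.2]
  linear [-0.2423  0.0309 -0.0013] roll 19.2 rows>= 4.9
```

>>> {"fn": "play_rows", "kwargs": {
  "linear": [
    [-0.048,0.006,0],
    [-0.097,0.012,0],
    [-0.145,0.018,0],
    [-0.193,0.025,0],
    [-0.24,0.031,0]
  ],
  "roll": [4,8,12,16,19.2],
  "gripper": [-1,-1,-1,-1,-1]
}}

```text
clock: 16.4
ee_pos: [0.3643, -0.3364, 0.2337]
ee_rot: [-179.9, 0.1, 30.5]
ft_force: [0.3, -0.5, -0.1]
opening: 1.001
```

```bash
python3 - <<'E'
from h import *
for k in range(4): im,i=shot('wrist','l1')
np.save('l1.npy',i,allow_pickle=True)
go(.362,-.338,.045,30.5)
E
```

```text
t=16.60 ee [ 0.3651 -0.3356  0.2336] yaw 30.5 q7 -25 open 1.00 F [ 0.3 -0.4  0.1]
  linear [-0.0037  0.0009  0.1886] roll -0.0 rows>= 3.8
```

View pics/l1.png

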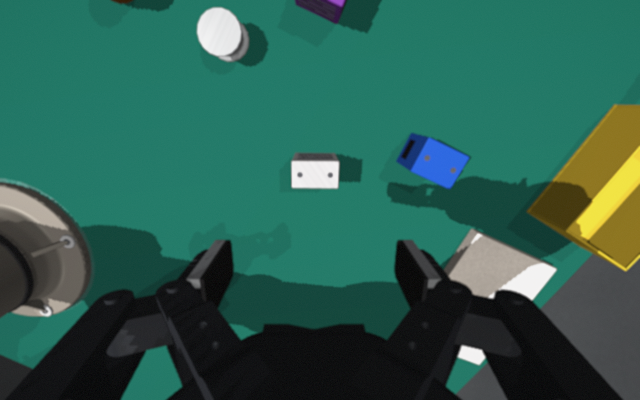

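```bash
python3 - <<'E'
from h import *
i=np.load('l1.npy',allow_pickle=True).item();im=cv2.imread('pics/l1.png')
for t in(130,170):r=top(im,i,(280,140,350,200),.064,t)
go(r[0][0]/1e3,r[0][1]/1e3,.045,31)
E
```

```text
px [291 160] [338 188] centre [ 362.4 -340.7] size [34.  56.1] long axis 118.9
px [292 161] [338 187] centre [ 362.6 -340.7] size [31.5 54.6] long axis 120.2
t=16.60 ee [ 0.3651 -0.3356  0.2336] yaw 30.5 q7 -25 open 1.00 F [ 0.3 -0.4  0.1]
  linear [-0.0045  0.0035  0.1886] roll -0.5 rows>= 3.8
```

>>> {"fn": "play_rows", "kwargs": {
  "linear": [
    [-0.0045,0.0035,0.03],
    [-0.0045,0.0035,0.075],
    [-0.0045,0.0035,0.12],
    [-0.0045,0.0035,0.165],
    [-0.0045,0.0035,0.188]
  ],
  "roll": [0,0,0,0,0],
  "gripper": [-1,-1,-1,-1,-1]
}}

```text
clock: 17.1
ee_pos: [0.3634, -0.337, 0.043]
ee_rot: [-179.7, 0.1, 30.8]
ft_force: [0.1, 0.1, 0.2]
opening: 0.998
```

>>> {"fn": "play_rows", "kwargs": {
  "linear": [
    [0,0,0],
    [0,0,0],
    [0,0,0],
    [0,0,0],
    [0,0,0]
  ],
  "roll": [0,0,0,0,0],
  "gripper": [-1,-1,1,1,1]
}}

```text
clock: 17.6
ee_pos: [0.3651, -0.3406, 0.0487]
ee_rot: [179.9, -0.1, 30.6]
ft_force: [-2.1, 4.3, 10.4]
opening: 0.633
```

>>> {"fn": "play_rows", "kwargs": {
  "linear": [
    [0,0,0],
    [0,0,0],
    [0,0,0],
    [0,0,0],
    [0,0,0]
  ],
  "roll": [0,0,0,0,0],
  "gripper": [1,1,1,1,1]
}}

```text
clock: 18.1
ee_pos: [0.3651, -0.3406, 0.0487]
ee_rot: [179.9, -0.1, 30.6]
ft_force: [-2.2, 3.3, 10.7]
opening: 0.631
```

```bash
python3 - <<'E'
from h import *
shot('wrist','m1')
go(.3625,-.3407,.045,30.2)
E
```

```text
t=18.15 ee [ 0.3651 -0.3406  0.0487] yaw 30.6 q7 -27 open 0.63 F [-2.   3.1  9.9]
  linear [-0.0023 -0.0012  0.0037] roll 0.4 rows>= 0.1
```

View pics/m1.png

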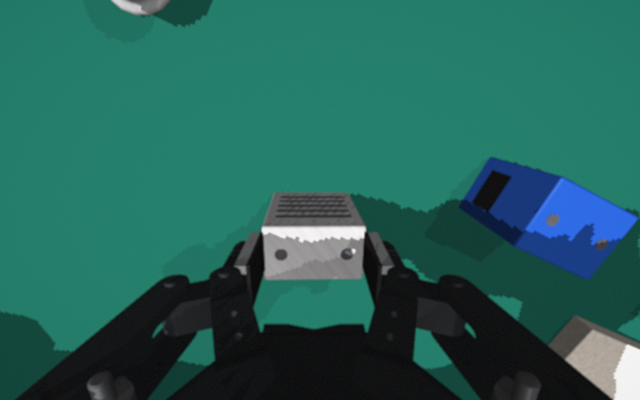

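>>> {"fn": "play_rows", "kwargs": {
  "linear": [
    [0,0,-0.03],
    [0,0,-0.07],
    [0,0,-0.11],
    [0,0,-0.15],
    [0,0,-0.18]
  ],
  "roll": [0,0,0,0,0],
  "gripper": [1,1,1,1,1]
}}

```text
clock: 18.65
ee_pos: [0.3645, -0.3408, 0.2301]
ee_rot: [179.8, -0.1, 30.6]
ft_force: [0.6, -1.4, -3.8]
opening: 0.628
```

```bash
python3 - <<'E'
from h import *
p=wr(0,-.103);print(p);go(p[0],p[1],.23,69.8)
E
```

```text
[0.6169341 0.0326345]
t=18.65 ee [ 0.3645 -0.3408  0.2301] yaw 30.6 q7 -25 open 0.63 F [ 0.6 -1.4 -3.8]
  linear [ 0.4074 -0.1928 -0.    ] roll -39.2 rows>= 9.0
```

>>> {"fn": "play_rows", "kwargs": {
  "linear": [
    [0.04,-0.019,0],
    [0.082,-0.038,0],
    [0.125,-0.058,0],
    [0.168,-0.079,0],
    [0.21,-0.099,0]
  ],
  "roll": [-4,-8,-12,-16,-20],
  "gripper": [1,1,1,1,1]
}}

```text
clock: 19.15
ee_pos: [0.4949, -0.1466, 0.2275]
ee_rot: [180.0, 0.0, 50.8]
ft_force: [1.2, -0.0, -3.1]
opening: 0.626
```

```bash
python3 - <<'E'
from h import *
p=wr(0,-.103);go(p[0],p[1],.23,69.8)
E
```

```text
t=19.15 ee [ 0.4949 -0.1466  0.2275] yaw 50.8 q7 -34 open 0.63 F [ 1.2 -0.  -3.1]
  linear [ 0.216  -0.0188 -0.0025] roll -19.0 rows>= 4.3
```

>>> {"fn": "play_rows", "kwargs": {
  "linear": [
    [0.045,-0.004,0],
    [0.09,-0.008,0],
    [0.135,-0.012,0],
    [0.18,-0.016,0],
    [0.216,-0.019,0]
  ],
  "roll": [-4,-8,-12,-16,-19],
  "gripper": [1,1,1,1,1]
}}

```text
clock: 19.65
ee_pos: [0.6176, 0.0334, 0.2273]
ee_rot: [180.0, -0.0, 69.9]
ft_force: [0.3, 0.2, -4.4]
opening: 0.625
```

>>> {"fn": "play_rows", "kwargs": {
  "linear": [
    [0,0,0.03],
    [0,0,0.06],
    [0,0,0.08],
    [0,0,0.08],
    [0,0,0.08]
  ],
  "roll": [0,0,0,0,0],
  "gripper": [1,1,1,1,1]
}}

```text
clock: 20.15
ee_pos: [0.6169, 0.0305, 0.1475]
ee_rot: [180.0, 0.0, 69.6]
ft_force: [0.0, 0.0, -3.1]
opening: 0.625
```

```bash
python3 - <<'E'
from h import *
shot('wrist','n1')
p=wr(0,-.103);print(rk(read_state()['ee_pos']));go(p[0],p[1],.0587,69.8)
E
```

```text
[ 0.0014 -0.1046]
t=20.20 ee [0.6177 0.0307 0.1484] yaw 69.6 q7 -40 open 0.63 F [ 0.2 -1.5 -3.4]
  linear [ 0.0015 -0.0016  0.0897] roll -0.2 rows>= 1.8
```

View pics/n1.png

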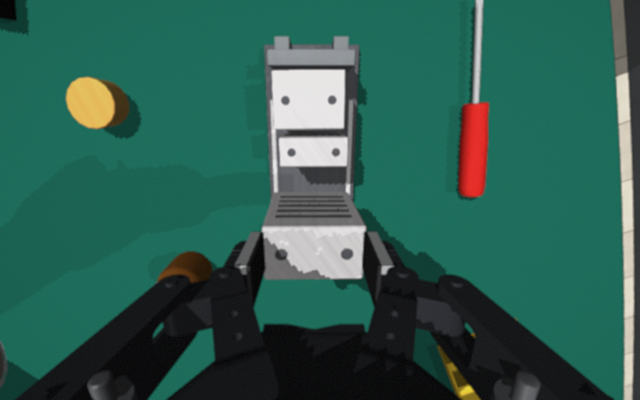

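>>> {"fn": "play_rows", "kwargs": {
  "linear": [
    [0.001,-0.0015,0.015],
    [0.001,-0.0015,0.04],
    [0.001,-0.0015,0.065],
    [0.001,-0.0015,0.08],
    [0.001,-0.0015,0.086]
  ],
  "roll": [0,0,0,0,0],
  "gripper": [1,1,1,1,1]
}}

```text
clock: 20.7
ee_pos: [0.615, 0.032, 0.0594]
ee_rot: [-179.9, 0.1, 69.6]
ft_force: [0.4, -0.2, -4.6]
opening: 0.629
```

>>> {"fn": "play_rows", "kwargs": {
  "linear": [
    [0,0,0.001],
    [0,0,0.002],
    [0,0,0.003],
    [0,0,0.004],
    [0,0,0.004]
  ],
  "roll": [0,0,0,0,0],
  "gripper": [1,1,1,1,1]
}}

```text
clock: 21.2
ee_pos: [0.617, 0.0326, 0.0589]
ee_rot: [179.9, -0.1, 69.6]
ft_force: [-2.5, 0.4, 6.4]
opening: 0.626
```

Seated. Release and rise.

>>> {"fn": "play_rows", "kwargs": {
  "linear": [
    [0,0,0],
    [0,0,0],
    [0,0,0],
    [0,0,0],
    [0,0,0]
  ],
  "roll": [0,0,0,0,0],
  "gripper": [-1,-1,-1,-1,-1]
}}

```text
clock: 21.7
ee_pos: [0.616, 0.032, 0.0569]
ee_rot: [180.0, -0.0, 69.6]
ft_force: [-0.5, 0.3, -0.7]
opening: 1.004
```

>>> {"fn": "play_rows", "kwargs": {
  "linear": [
    [0,0,-0.03],
    [0,0,-0.07],
    [0,0,-0.11],
    [0,0,-0.15],
    [0,0,-0.15]
  ],
  "roll": [0,0,0,0,0],
  "gripper": [-1,-1,-1,1,1]
}}

```text
clock: 22.2
ee_pos: [0.6195, 0.0329, 0.2133]
ee_rot: [179.4, -0.3, 69.6]
ft_force: [1.4, 0.3, 0.4]
opening: 0.689
```

```bash
python3 - <<'E'
from h import *
for k in range(2): im,i=shot('wrist','o1')
np.save('o1.npy',i,allow_pickle=True)
p=wr(0,-.215);print(p);go(p[0],p[1],.1,69.8)
E
```

```text
[ 0.5782605 -0.0724775]
t=22.30 ee [0.6164 0.0321 0.2079] yaw 69.6 q7 -38 open 0.52 F [-0.5  0.7 -1.7]
  linear [-0.1114  0.0004  0.1078] roll -0.2 rows>= 3.1
```

View pics/o1.png

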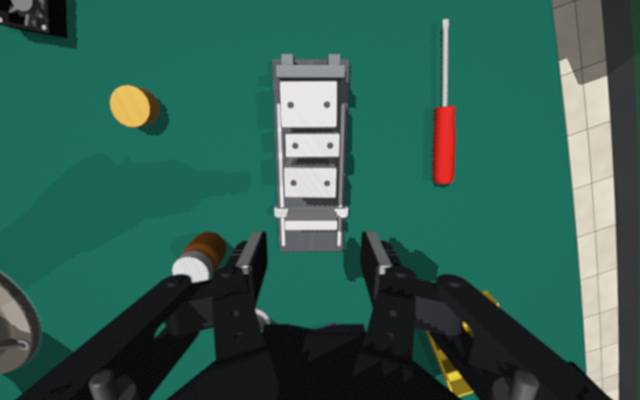

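>>> {"fn": "play_rows", "kwargs": {
  "linear": [
    [-0.03,0,0],
    [-0.065,0,0],
    [-0.095,0,0],
    [-0.1,0,0.03],
    [-0.1,0,0.06]
  ],
  "roll": [0,0,0,0,0],
  "gripper": [1,1,1,1,1]
}}

```text
clock: 22.8
ee_pos: [0.58, -0.0641, 0.1452]
ee_rot: [-180.0, 0.1, 69.4]
ft_force: [0.1, 0.1, 0.4]
opening: -0.003
```

```bash
python3 - <<'E'
from h import *
p=wr(0,-.203);print(rk(read_state()['ee_pos']));go(p[0],p[1],.047,69.8)
shot('wrist','p1')
E
```

```text
[-0.0012 -0.2065]
t=22.80 ee [ 0.58   -0.0641  0.1452] yaw 69.4 q7 -30 open -0.00 F [0.1 0.1 0.4]
  linear [0.0037 0.0013 0.0982] roll -0.4 rows>= 2.0
```

View pics/p1.png

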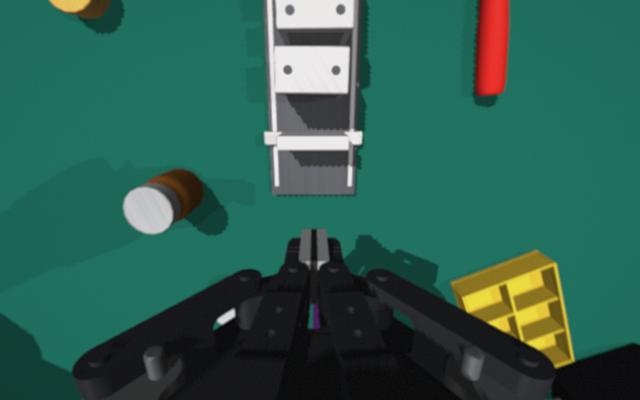

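>>> {"fn": "play_rows", "kwargs": {
  "linear": [
    [0,0.0015,0.03],
    [0,0.0015,0.06],
    [0,0.0015,0.085],
    [0,0.0015,0.098],
    [0,0.0015,0.098]
  ],
  "roll": [-0.4,-0.4,-0.4,-0.4,-0.4],
  "gripper": [1,1,1,1,1]
}}

```text
clock: 23.35
ee_pos: [0.5806, -0.0619, 0.0467]
ee_rot: [-179.7, 0.1, 70.1]
ft_force: [-0.4, -0.3, -0.3]
opening: -0.002
```

>>> {"fn": "play_rows", "kwargs": {
  "linear": [
    [0.008,0,0],
    [0.015,0,0],
    [0.022,0,0],
    [0.029,0,0],
    [0.036,0,0]
  ],
  "roll": [0,0,0,0,0],
  "gripper": [1,1,1,1,1]
}}

```text
clock: 23.85
ee_pos: [0.5955, -0.0282, 0.0499]
ee_rot: [179.9, 0.0, 70.0]
ft_force: [-1.4, -3.1, 5.8]
opening: -0.001
```

```bash
python3 - <<'E'
from h import *
print(rk(read_state()['ee_pos']));p=wr(0,-.126);go(p[0],p[1],.047,69.8)
E
```

```text
[ 0.0009 -0.1675]
t=23.85 ee [ 0.5955 -0.0282  0.0499] yaw 70.0 q7 -37 open -0.00 F [-1.4 -3.1  5.8]
  linear [ 0.0415 -0.0008  0.0029] roll 0.2 rows>= 0.8
```

>>> {"fn": "play_rows", "kwargs": {
  "linear": [
    [0.005,0,0],
    [0.01,0,0],
    [0.015,0,0],
    [0.02,0,0],
    [0.025,0,0]
  ],
  "roll": [0,0,0,0,0],
  "gripper": [1,1,1,1,1]
}}

```text
clock: 24.35
ee_pos: [0.6042, -0.005, 0.05]
ee_rot: [179.9, 0.0, 70.0]
ft_force: [-1.5, -2.5, 5.2]
opening: 0.0
```

```bash
python3 - <<'E'
from h import *
print(rk(read_state()['ee_pos']));p=wr(0,-.126);go(p[0],p[1],.047,69.8)
shot('wrist','q1')
E
```

```text
[ 0.001  -0.1427]
t=24.35 ee [ 0.6042 -0.005   0.05  ] yaw 70.0 q7 -39 open 0.00 F [-1.5 -2.5  5.2]
  linear [ 0.0167 -0.0009  0.003 ] roll 0.2 rows>= 0.3
```

View pics/q1.png

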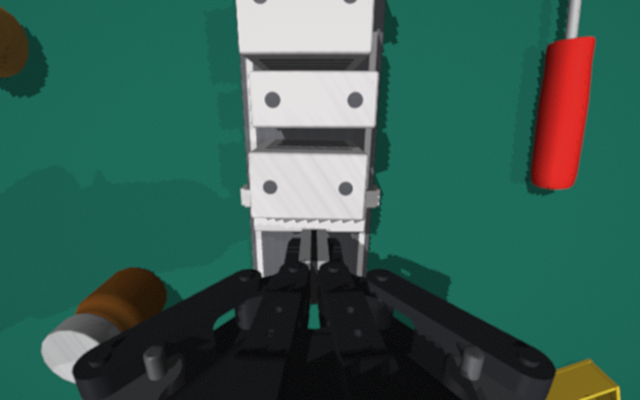

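>>> {"fn": "play_rows", "kwargs": {
  "linear": [
    [0.003,0,0],
    [0.006,0,0],
    [0.009,0,0],
    [0.012,0,0],
    [0.014,0,0]
  ],
  "roll": [0,0,0,0,0],
  "gripper": [1,1,1,1,1]
}}

```text
clock: 24.9
ee_pos: [0.6087, 0.0072, 0.0499]
ee_rot: [179.9, 0.1, 70.0]
ft_force: [-1.4, -4.4, 7.5]
opening: 0.001
```

```bash
python3 - <<'E'
from h import *
print(rk(read_state()['ee_pos']));p=wr(0,-.126);go(p[0],p[1],.047,69.8)
shot('wrist','q2');shot('scene','q2s',(290,170,430,280),5)
E
```

```text
[ 0.001  -0.1297]
t=24.90 ee [0.6087 0.0072 0.0499] yaw 70.0 q7 -40 open 0.00 F [-1.4 -4.4  7.5]
  linear [ 0.0037 -0.001   0.0029] roll 0.2 rows>= 0.1
```

View pics/q2.png

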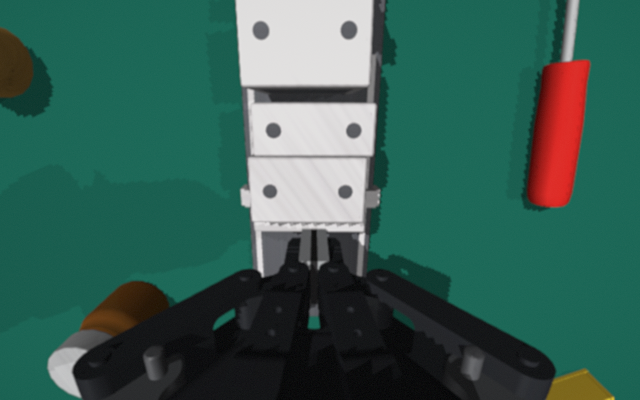

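View pics/q2s.png

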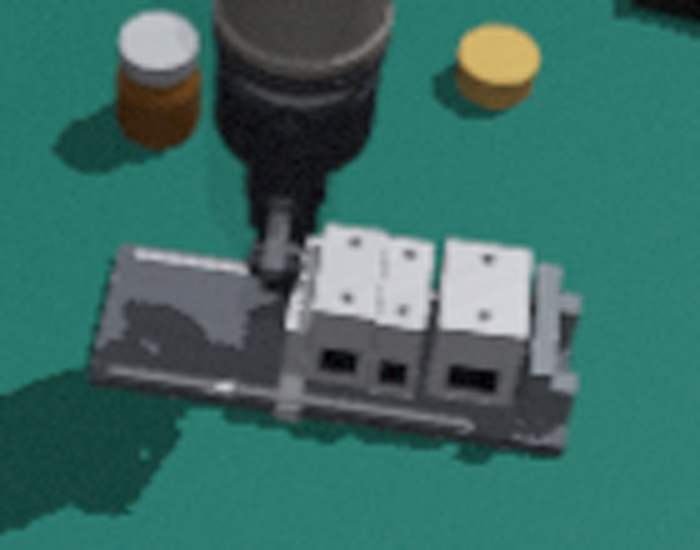

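>>> {"fn": "play_rows", "kwargs": {
  "linear": [
    [0.002,0,0],
    [0.004,0,0],
    [0.006,0,0],
    [0.007,0,0],
    [0.008,0,0]
  ],
  "roll": [0,0,0,0,0],
  "gripper": [1,1,1,1,1]
}}

```text
clock: 25.5
ee_pos: [0.6112, 0.0137, 0.05]
ee_rot: [179.9, 0.2, 69.9]
ft_force: [-2.9, -5.4, 7.6]
opening: 0.002
```

>>> {"fn": "play_rows", "kwargs": {
  "linear": [
    [0.001,0,0],
    [0.002,0,0],
    [0.003,0,0],
    [0.004,0,0],
    [0.004,0,0]
  ],
  "roll": [0,0,0,0,0],
  "gripper": [1,1,1,1,1]
}}

```text
clock: 26.0
ee_pos: [0.6128, 0.0173, 0.0501]
ee_rot: [179.9, 0.2, 69.9]
ft_force: [-2.3, -5.5, 9.2]
opening: -0.003
```

```bash
python3 - <<'E'
from h import *
print(rk(read_state()['ee_pos']));p=wr(0,-.126);go(p[0],p[1],.047,69.8)
shot('scene','q3s',(290,170,430,280),5)
E
```

```text
[ 0.0014 -0.1188]
t=26.00 ee [0.6128 0.0173 0.0501] yaw 69.9 q7 -41 open -0.00 F [-2.3 -5.5  9.2]
  linear [-0.0071 -0.0014  0.0032] roll 0.1 rows>= 0.2
```

View pics/q3s.png

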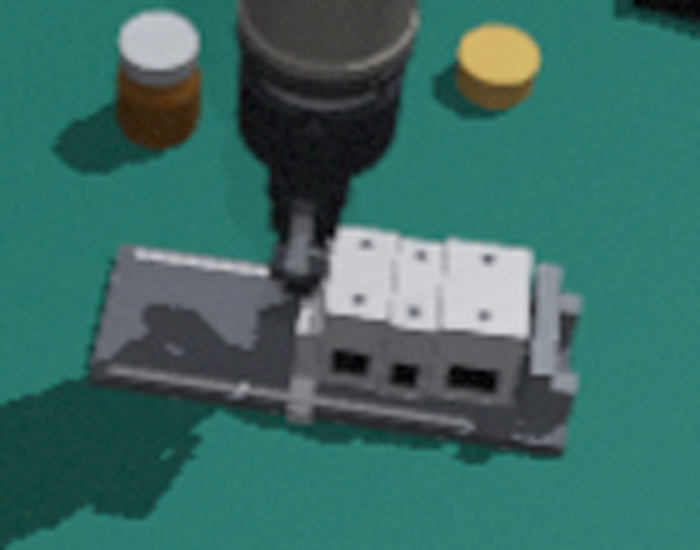

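>>> {"fn": "play_rows", "kwargs": {
  "linear": [
    [0.001,0,0],
    [0.002,0,0],
    [0.003,0,0],
    [0.004,0,0],
    [0.005,0,0]
  ],
  "roll": [0,0,0,0,0],
  "gripper": [1,1,1,1,1]
}}

```text
clock: 26.55
ee_pos: [0.6144, 0.0214, 0.0502]
ee_rot: [179.9, 0.2, 69.9]
ft_force: [-3.4, -8.4, 11.2]
opening: -0.003
```

```bash
python3 - <<'E'
from h import *
print(rk(read_state()['ee_pos']))
shot('scene','q4s',(290,170,430,280),5)
E
```

```text
[ 0.0015 -0.1144]
```

View pics/q4s.png

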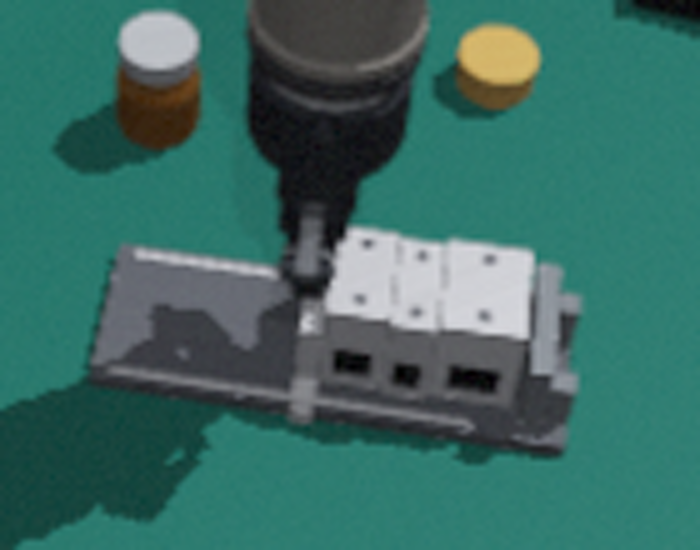

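```bash
python3 - <<'E'
from h import *
shot('wrist','q4',(200,100,420,320),2.7);shot('side','q4d',(230,170,340,250),6)
E
```

```text
(no output)
```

View pics/q4.png

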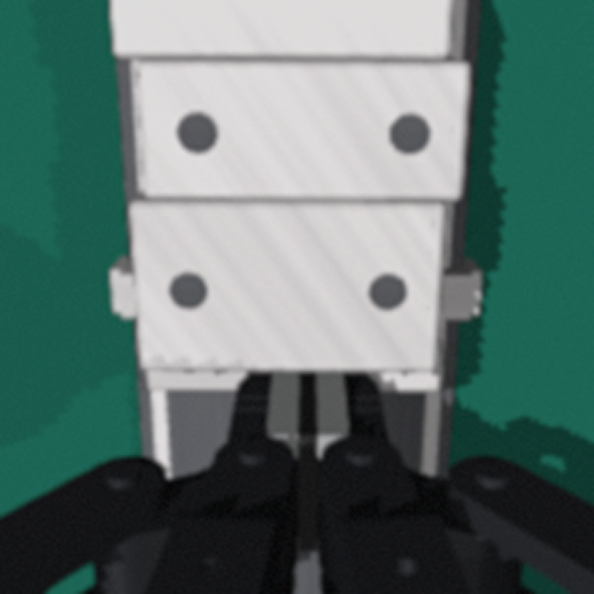

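View pics/q4d.png

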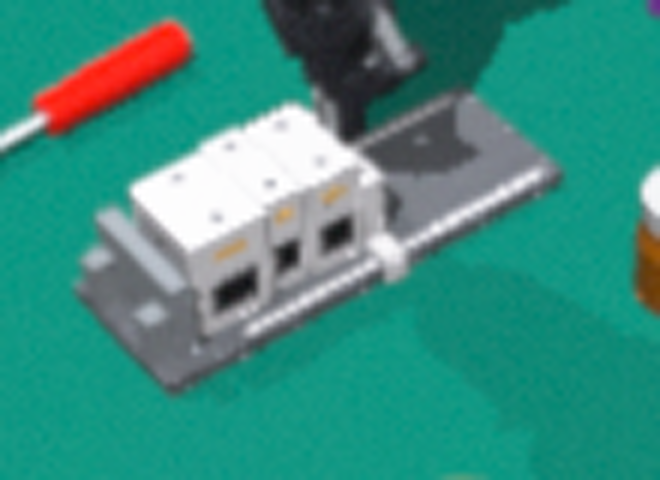

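```bash
python3 - <<'E'
from h import *
s=read_state();i=optics.camera_info('scene');p=s['ee_pos'];print(p,rk(p),s['ft_force'],s['q'].round(1))
f=lambda x,y,z:((proj(i,[*wr(x,y),z])-[290,170])*5).round(0)
for z in(.01,.028,.04,.0585,.08):print(z,f(0,rk(p)[1]+.011,z),f(0,rk(p)[1],z))
for x in(-.031,0,.031):print('stop outer top if snug',f(x,-.113,.0585),'inner',f(x,-.101,.0585))
for y in(0,-.044,-.068,-.101):print('row',y,f(-.028,y,.074),f(.028,y,.074))
im=cv2.imread('pics/q2.png');cv2.imwrite('pics/q2z.png',cv2.resize(im[100:320,200:420],None,fx=2.7,fy=2.7,interpolation=cv2.INTER_CUBIC))
E
```

```text
[0.61442122 0.02136655 0.05020505] [ 0.0015 -0.1144] [-2.89113614 -6.55499438 10.56178456] [  6.1  34.7 -18.9 104.   15.8  43.8 -41.2]
0.01 [319. 339.] [299. 336.]
0.028 [321. 319.] [300. 316.]
0.04 [323. 306.] [302. 303.]
0.0585 [325. 285.] [304. 282.]
0.08 [328. 260.] [306. 257.]
stop outer top if snug [314. 236.] inner [336. 239.]
stop outer top if snug [307. 283.] inner [330. 286.]
stop outer top if snug [299. 331.] inner [323. 335.]
row 0 [534. 252.] [528. 341.]
row -0.044 [448. 240.] [439. 328.]
row -0.068 [401. 234.] [391. 321.]
row -0.101 [338. 225.] [325. 312.]
```

View pics/q2z.png

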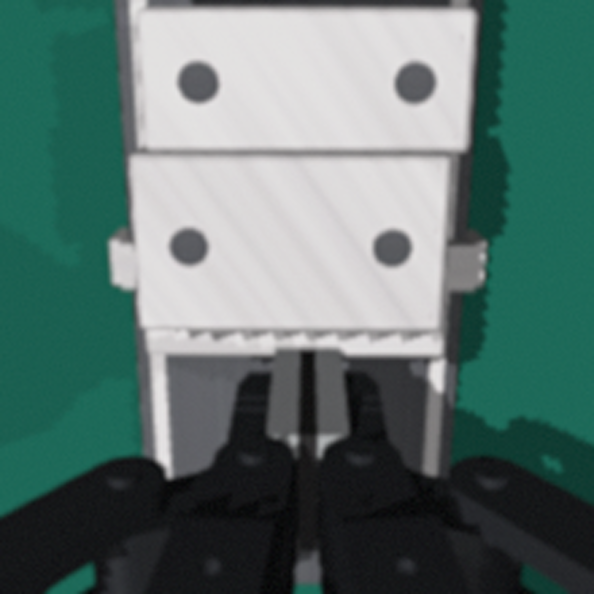

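```bash
python3 - <<'E'
from h import *
i=optics.camera_info('side')
f=lambda x,y,z:((proj(i,[*wr(x,y),z])-[230,170])*6).round(0)
for z in(.01,.028,.0585,.074):print(z,'tcp axis',f(0.0015,-.1144,z),'front',f(.0015,-.1034,z),'back',f(.0015,-.1254,z))
for x in(-.028,.028):print('medium rear top',f(x,-.101,.074))
for x in(-.031,.031):print('stop rear top if snug',f(x,-.113,.0585))
print(f(-.028,0,.074))
im,_=shot('side','q5d',(260,170,320,220),10)
E
```

```text
0.01 tcp axis [344. 204.] front [327. 213.] back [361. 195.]
0.028 tcp axis [343. 179.] front [325. 188.] back [360. 170.]
0.0585 tcp axis [340. 136.] front [322. 145.] back [357. 127.]
0.074 tcp axis [338. 113.] front [320. 122.] back [355. 104.]
medium rear top [351. 155.]
medium rear top [287.  97.]
stop rear top if snug [375. 170.]
stop rear top if snug [304. 107.]
[180. 243.]
```

View pics/q5d.png

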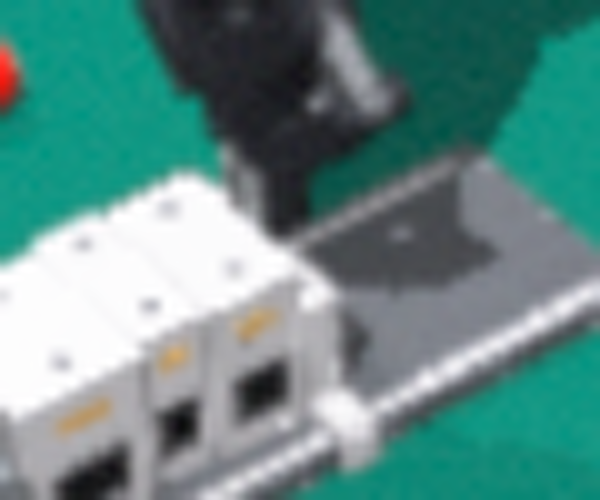

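>>> {"fn": "play_rows", "kwargs": {
  "linear": [
    [-0.001,0,-0.005],
    [-0.002,0,-0.02],
    [-0.01,0,-0.05],
    [-0.03,0,-0.09],
    [-0.05,0,-0.13]
  ],
  "roll": [0,0,0,0,0],
  "gripper": [1,1,1,1,1]
}}

```text
clock: 27.25
ee_pos: [0.5967, -0.0214, 0.1811]
ee_rot: [180.0, -0.1, 70.2]
ft_force: [0.4, 0.2, 0.6]
opening: -0.004
```

```bash
python3 - <<'E'
from h import *
for k in range(3): im,i=shot('wrist','r1')
np.save('r1.npy',i,allow_pickle=True)
cv2.imwrite('pics/r1z.png',cv2.resize(im[0:200,220:400],None,fx=3,fy=3,interpolation=cv2.INTER_CUBIC))
go(.4,.3,.2,57)
E
```

```text
t=27.40 ee [ 0.599  -0.0233  0.1831] yaw 69.9 q7 -33 open 0.00 F [-0.7  0.4 -0.8]
  linear [ 0.2354 -0.2978 -0.0184] roll 12.9 rows>= 7.6
```

View pics/r1z.png

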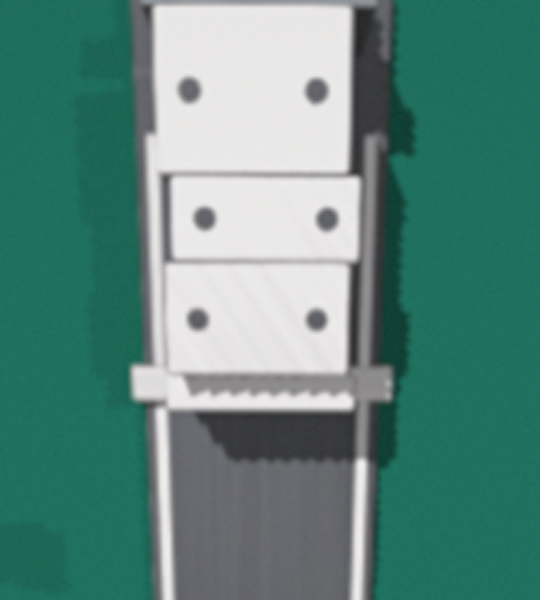

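```bash
python3 - <<'E'
from h import *
i=np.load('r1.npy',allow_pickle=True).item()
for n,z,Q in[('thick',.074,[(154,6),(352,8),(350,172),(160,172)]),('thin',.074,[(170,176),(359,178),(357,261),(173,261)]),('med',.074,[(165,263),(350,264),(348,373),(168,373)]),('stop',.0585,[(168,409),(352,409)]),('wall',.058,[(150,4),(380,6)])]:
    P=[rk(onz(i,np.array(q)/3+[220,0],z)) for q in Q];print(n,[p.tolist() for p in P],np.mean(P,0))
E
```

```text
thick [[-0.0292, -0.0051], [0.0254, -0.0054], [0.0258, -0.0473], [-0.0291, -0.0474]] [-0.001775 -0.0263  ]
thin [[-0.0263, -0.0485], [0.0284, -0.0489], [0.0284, -0.0717], [-0.0262, -0.0717]] [ 0.001075 -0.0602  ]
med [[-0.0286, -0.0723], [0.0263, -0.0725], [0.0264, -0.1042], [-0.0288, -0.1041]] [-0.001175 -0.088275]
stop [[-0.0311, -0.1165], [0.0294, -0.1166]] [-0.00085 -0.11655]
wall [[-0.0323, 0.0007], [0.035, 0.0003]] [0.00135 0.0005 ]
```

```bash
python3 - <<'E'
from h import *
s=read_state();i=optics.camera_info('wrist');r=R.from_euler('xyz',s['ee_rot'],degrees=True)
for x in(-.011,0,.011):
    for z in(-.02,0,.022):print(x,z,proj(i,s['ee_pos']+r.apply([x,0,z])).round(0))
shot('wrist','s1',(240,180,390,300),5)
E
```

```text
-0.011 -0.02 [313. 271.]
-0.011 0 [313. 252.]
-0.011 0.022 [313. 236.]
0 -0.02 [313. 252.]
0 0 [313. 236.]
0 0.022 [313. 221.]
0.011 -0.02 [313. 233.]
0.011 0 [313. 218.]
0.011 0.022 [313. 206.]
```

View pics/s1.png

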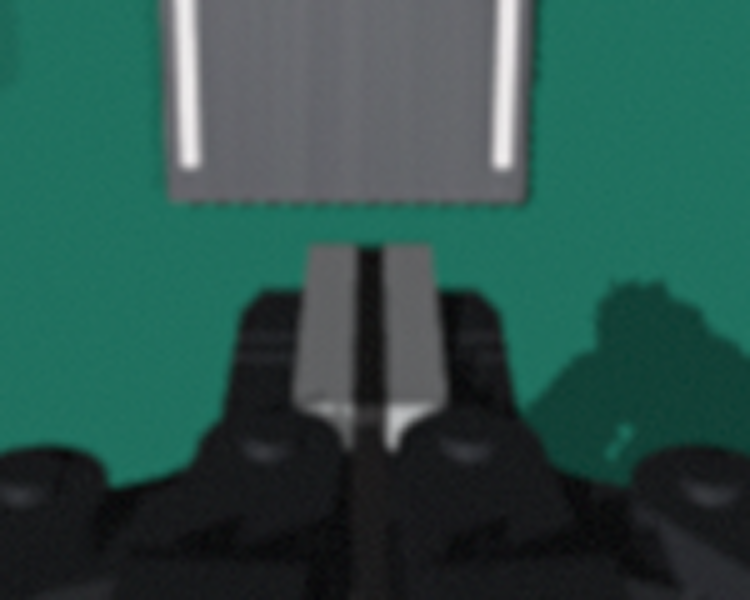

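```bash
python3 - <<'E'
from h import *
s=read_state();r=R.from_euler('xyz',s['ee_rot'],degrees=True)
for n,c in(('scene',(250,120,370,210)),('side',(260,100,380,190))):
    i=optics.camera_info(n);im=optics.get_image(n)[:,:,::-1].copy()
    v=cv2.resize(im[c[1]:c[3],c[0]:c[2]],None,fx=6,fy=6,interpolation=cv2.INTER_CUBIC)
    for x in(-.011,0,.011):
        for z in(-.016,0,.022):
            p=(proj(i,s['ee_pos']+r.apply([x,0,z]))-[c[0],c[1]]+.5)*6
            cv2.circle(v,tuple(int(a) for a in p),4,{-.016:(255,0,0),0:(0,255,0),.022:(0,0,255)}[z],-1)
    cv2.imwrite(f'pics/t_{n}.png',v)
E
```

```text
(no output)
```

View pics/t_scene.png

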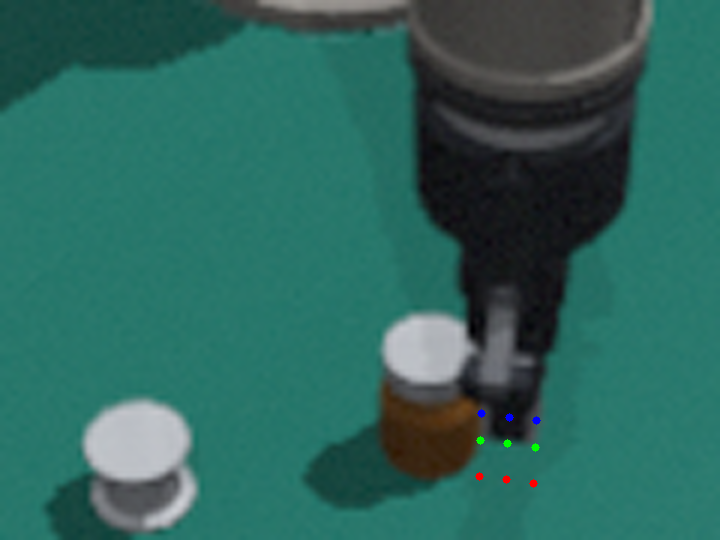

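View pics/t_side.png

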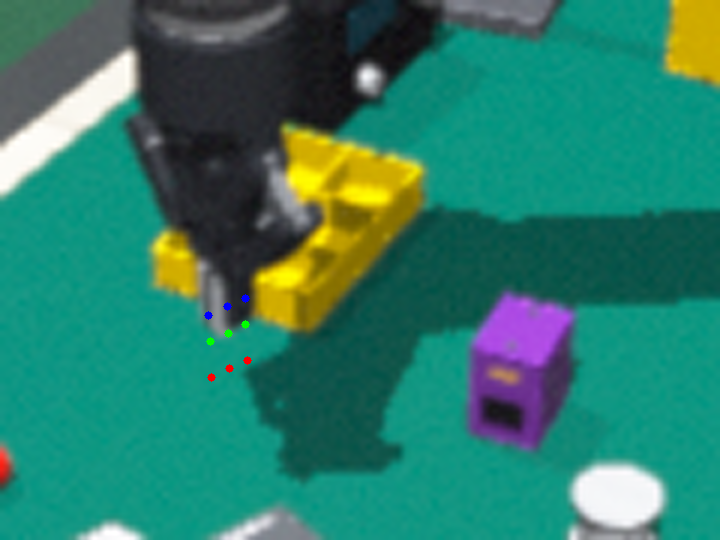

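```bash
python3 - <<'E'
from h import *
p=wr(0,-.150);print(rk(read_state()['ee_pos']));go(p[0],p[1],.036,69.8)
E
```

```text
[-0.0006 -0.1609]
t=27.55 ee [ 0.5964 -0.0215  0.1785] yaw 70.1 q7 -33 open 0.00 F [ 0.   0.9 -0.9]
  linear [0.0108 0.0008 0.1425] roll 0.3 rows>= 2.9
```

>>> {"fn": "play_rows", "kwargs": {
  "linear": [
    [0.01,0.001,0.03],
    [0.01,0.001,0.07],
    [0.01,0.001,0.11],
    [0.01,0.001,0.13],
    [0.01,0.001,0.14]
  ],
  "roll": [0,0,0,0,0],
  "gripper": [1,1,1,1,1]
}}

```text
clock: 28.05
ee_pos: [0.5986, -0.0124, 0.0352]
ee_rot: [-179.6, 0.1, 70.1]
ft_force: [0.7, -0.3, -0.4]
opening: -0.002
```

```bash
python3 - <<'E'
from h import *
shot('scene','u0');im,i=shot('scene','u1',(290,160,430,280),5);im2,i2=shot('side','u2',(230,150,350,250),6)
p=wr(0,-.12);print(rk(read_state()['ee_pos']));go(p[0],p[1],.036,69.8)
E
```

```text
[ 0.0007 -0.1512]
t=28.20 ee [ 0.6009 -0.0128  0.0384] yaw 70.1 q7 -38 open -0.00 F [-0.  -0.1 -0.1]
  linear [ 0.0312 -0.0005  0.0024] roll 0.3 rows>= 0.6
```

View pics/u1.png

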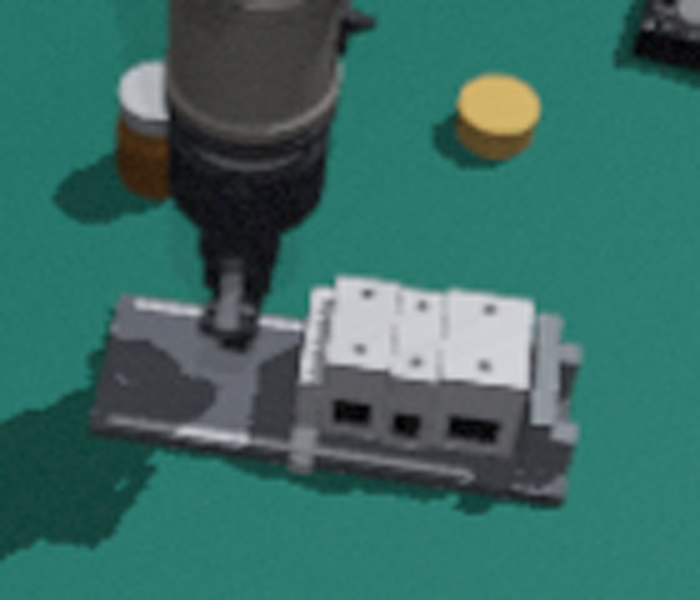

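View pics/u2.png

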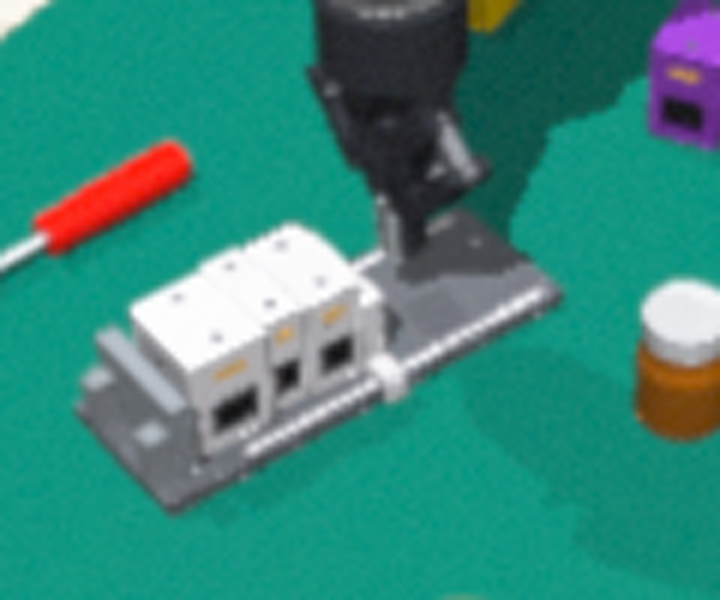

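```bash
python3 - <<'E'
from h import *
from h import *
s=read_state()['ee_pos']
a,d=ray(optics.camera_info('scene'),(337,230.));b,e=ray(optics.camera_info('side'),(298,196.3))
t=np.linalg.lstsq(np.stack([d,-e],1),b-a,rcond=None)[0]
print(a+d*t[0],b+e*t[1],s)
for z in(.016,.03,.04):print(z,proj(optics.camera_info('scene'),[s[0],s[1],z]),proj(optics.camera_info('side'),[s[0],s[1],z]))
E
```

```text
[ 0.59543572 -0.00976807  0.02675186] [ 0.59457399 -0.01081726  0.02716216] [ 0.60093403 -0.01284549  0.03843391]
0.016 [336.1737132  234.15388671] [296.78790193 197.81948488]
0.03 [336.33595846 231.11385764] [296.63594664 194.57869695]
0.04 [336.45391257 228.90465478] [296.52609227 192.23457238]
```

>>> {"fn": "play_rows", "kwargs": {
  "linear": [
    [0.006,0,0.002],
    [0.012,0,0.004],
    [0.017,0,0.004],
    [0.02,0,0.004],
    [0.023,0,0.004]
  ],
  "roll": [0.3,0.3,0.3,0.3,0.3],
  "gripper": [1,1,1,1,1]
}}

```text
clock: 28.7
ee_pos: [0.6094, 0.0084, 0.0353]
ee_rot: [180.0, -0.0, 69.7]
ft_force: [-0.5, 1.3, 0.5]
opening: -0.001
```

```bash
python3 - <<'E'
from h import *
s=read_state();print(rk(s['ee_pos']),s['ee_pos'],s['ft_force'])
E
```

```text
[ 0.0013 -0.1284] [0.60936586 0.00840269 0.03528063] [-0.54164105  1.26996799  0.5103014 ]
```

>>> {"fn": "play_rows", "kwargs": {
  "linear": [
    [0.001,0,0],
    [0.002,0,0],
    [0.003,0,0],
    [0.004,0,0],
    [0.004,0,0]
  ],
  "roll": [0,0,0,0,0],
  "gripper": [1,1,1,1,1]
}}

```text
clock: 29.2
ee_pos: [0.61, 0.0103, 0.0349]
ee_rot: [-180.0, 0.1, 69.7]
ft_force: [-1.9, -3.7, 3.9]
opening: -0.001
```

```bash
python3 - <<'E'
from h import *
s=read_state();print(rk(s['ee_pos']),s['ee_pos'],s['ft_force'])
shot('wrist','v1',(200,100,420,320),2.7)
E
```

```text
[ 0.0012 -0.1264] [0.60996731 0.0102559  0.03490823] [-1.94052857 -3.74475478  3.89041534]
```

View pics/v1.png

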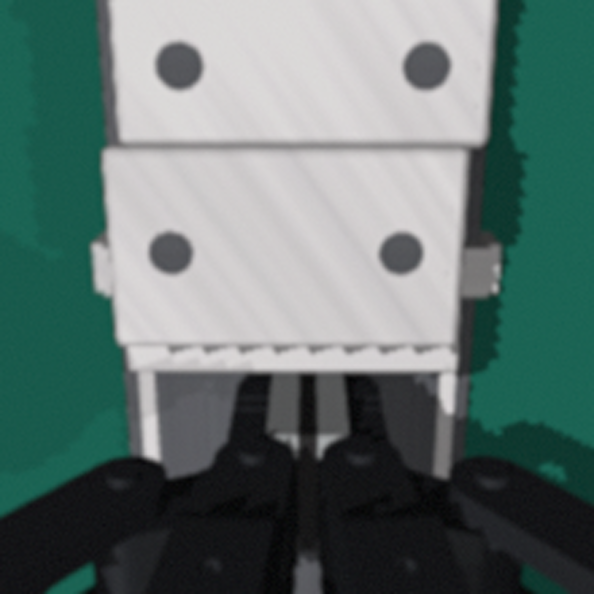

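>>> {"fn": "play_rows", "kwargs": {
  "linear": [
    [0.001,0,0],
    [0.002,0,0],
    [0.003,0,0],
    [0.003,0,0],
    [0.003,0,0]
  ],
  "roll": [0,0,0,0,0],
  "gripper": [1,1,1,1,1]
}}

```text
clock: 29.75
ee_pos: [0.6102, 0.0111, 0.0349]
ee_rot: [-179.9, 0.3, 69.6]
ft_force: [-5.6, -8.2, 6.8]
opening: -0.002
```

```bash
python3 - <<'E'
from h import *
s=read_state();print(rk(s['ee_pos']),s['ee_pos'],s['ft_force'])
shot('wrist','v2',(200,100,420,320),2.7)
E
```

```text
[ 0.0011 -0.1255] [0.61023854 0.01114931 0.03486619] [-5.58084311 -8.21412604  6.77630225]
```

View pics/v2.png

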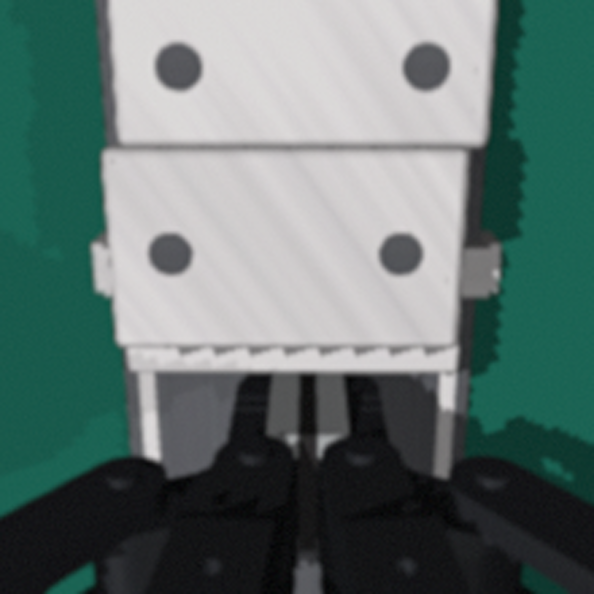

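>>> {"fn": "play_rows", "kwargs": {
  "linear": [
    [0.001,0,0],
    [0.002,0,0],
    [0.003,0,0],
    [0.004,0,0],
    [0.004,0,0]
  ],
  "roll": [0,0,0,0,0],
  "gripper": [1,1,1,1,1]
}}

```text
clock: 30.3
ee_pos: [0.6115, 0.0145, 0.0349]
ee_rot: [-179.9, 0.3, 69.6]
ft_force: [-5.3, -9.7, 7.5]
opening: -0.003
```

```bash
python3 - <<'E'
from h import *
s=read_state();print(rk(s['ee_pos']),s['ee_pos'],s['ft_force'])
E
```

```text
[ 0.0012 -0.122 ] [0.61147118 0.01445128 0.03487426] [-5.30902465 -9.67251071  7.45163551]
```

>>> {"fn": "play_rows", "kwargs": {
  "linear": [
    [0.001,0,0],
    [0.002,0,0],
    [0.003,0,0],
    [0.004,0,0],
    [0.004,0,0]
  ],
  "roll": [0,0,0,0,0],
  "gripper": [1,1,1,1,1]
}}

```text
clock: 30.8
ee_pos: [0.6114, 0.0144, 0.0349]
ee_rot: [-179.8, 0.6, 69.4]
ft_force: [-10.5, -15.7, 14.3]
opening: -0.002
```

```bash
python3 - <<'E'
from h import *
s=read_state();print(rk(s['ee_pos']),s['ee_pos'],s['ft_force'])
shot('scene','w1',(290,160,430,280),5)
E
```

```text
[ 0.0011 -0.122 ] [0.61143315 0.01444058 0.03485021] [-10.49966817 -15.69319069  14.31982374]
```

View pics/w1.png

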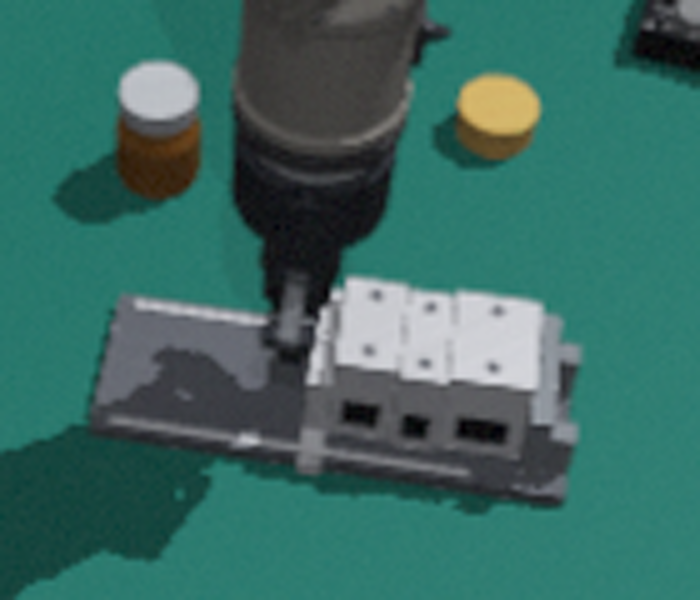

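>>> {"fn": "play_rows", "kwargs": {
  "linear": [
    [-0.008,0,0],
    [-0.02,0,0],
    [-0.035,0,0],
    [-0.045,0,-0.03],
    [-0.045,0,-0.07]
  ],
  "roll": [0,0,0,0,0],
  "gripper": [1,1,1,1,1]
}}

```text
clock: 31.35
ee_pos: [0.596, -0.0228, 0.1033]
ee_rot: [-179.7, 0.1, 69.6]
ft_force: [0.5, 0.3, 0.4]
opening: 0.001
```

>>> {"fn": "play_rows", "kwargs": {
  "linear": [
    [-0.01,0,-0.04],
    [-0.01,0,-0.08],
    [-0.01,0,-0.1],
    [-0.01,0,-0.1],
    [-0.01,0,-0.1]
  ],
  "roll": [0,0,0,0,0],
  "gripper": [-1,-1,-1,-1,-1]
}}

```text
clock: 31.85
ee_pos: [0.5949, -0.0299, 0.2047]
ee_rot: [180.0, -0.0, 69.7]
ft_force: [-0.2, -0.4, 0.1]
opening: 0.846
```

```bash
python3 - <<'E'
from h import *
for k in range(2): im,i=shot('wrist','x1')
np.save('x1.npy',i,allow_pickle=True)
cv2.imwrite('pics/x1z.png',cv2.resize(im[0:200,220:400],None,fx=3,fy=3,interpolation=cv2.INTER_CUBIC))
go(.388,.325,.23,57.5)
E
```

```text
t=31.95 ee [ 0.5941 -0.0298  0.2033] yaw 69.7 q7 -32 open 0.99 F [ 0.7 -0.  -0.9]
  linear [ 0.2614 -0.3164 -0.0261] roll 12.2 rows>= 8.2
```

View pics/x1z.png

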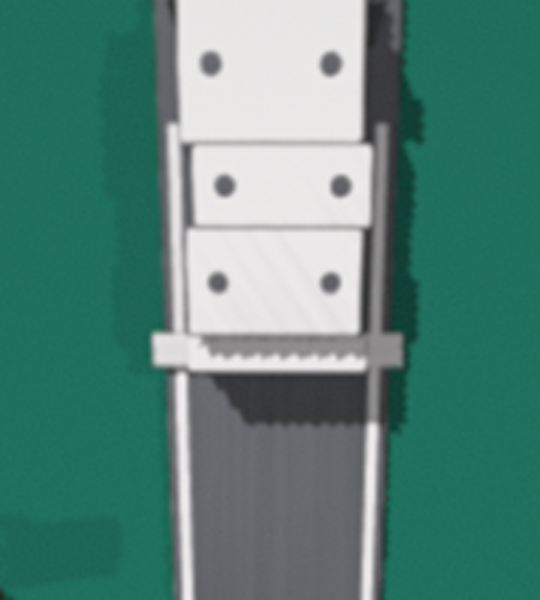

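>>> {"fn": "play_rows", "kwargs": {
  "linear": [
    [0.031,-0.038,0],
    [0.062,-0.076,0],
    [0.094,-0.114,0],
    [0.125,-0.152,0],
    [0.157,-0.19,0]
  ],
  "roll": [2,4,6,8,10],
  "gripper": [-1,-1,-1,-1,-1]
}}

```text
clock: 32.45
ee_pos: [0.4694, 0.1845, 0.2035]
ee_rot: [-179.9, 0.1, 59.6]
ft_force: [1.5, 1.0, 0.0]
opening: 0.998
```

```bash
python3 - <<'E'
from h import *
i=np.load('x1.npy',allow_pickle=True).item()
for n,z,Q in[('thick rear',.074,[(362,140),(182,138)]),('thin',.074,[(193,144),(372,145),(371,227),(195,226)]),('med',.074,[(187,229),(362,230),(360,334),(189,333)]),('stop out',.0585,[(192,371),(367,371)])]:
    P=[rk(onz(i,np.array(q)/3+[220,0],z)) for q in Q];print(n,[p.tolist() for p in P],np.mean(P,0))
go(.388,.325,.23,57.5)
E
```

```text
thick rear [[0.0258, -0.0428], [-0.0292, -0.0421]] [-0.0017  -0.04245]
thin [[-0.0259, -0.0438], [0.0288, -0.0442], [0.0292, -0.0677], [-0.026, -0.0673]] [ 0.001525 -0.05575 ]
med [[-0.0285, -0.0681], [0.0264, -0.0685], [0.0265, -0.1], [-0.0289, -0.0996]] [-0.001125 -0.08405 ]
stop out [[-0.0299, -0.1124], [0.0306, -0.1126]] [ 0.00035 -0.1125 ]
t=32.45 ee [0.4694 0.1845 0.2035] yaw 59.6 q7 -67 open 1.00 F [1.5 1.  0. ]
  linear [ 0.0801 -0.1413 -0.0264] roll 2.1 rows>= 3.3
```

>>> {"fn": "play_rows", "kwargs": {
  "linear": [
    [0.024,-0.042,0],
    [0.048,-0.084,0],
    [0.07,-0.125,0],
    [0.08,-0.141,0],
    [0.08,-0.141,0]
  ],
  "roll": [0,1,2,2,2],
  "gripper": [-1,-1,-1,-1,-1]
}}

```text
clock: 32.95
ee_pos: [0.387, 0.3265, 0.2038]
ee_rot: [-179.9, 0.1, 58.1]
ft_force: [0.4, -1.2, 0.4]
opening: 1.0
```

```bash
python3 - <<'E'
from h import *
for k in range(3): im,i=shot('wrist','y1',(240,100,400,240),4.5)
np.save('y1.npy',i,allow_pickle=True)
go(.388,.325,.045,57.5)
E
```

```text
t=33.10 ee [0.3903 0.3222 0.2039] yaw 57.7 q7 -88 open 1.00 F [0.9 0.4 0. ]
  linear [ 0.0015 -0.0034  0.1589] roll 0.2 rows>= 3.2
```

View pics/y1.png

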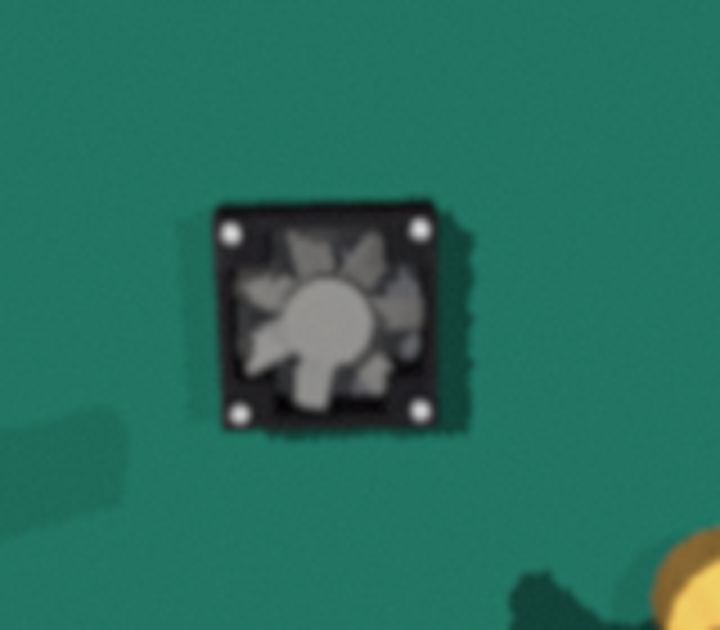

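```bash
python3 - <<'E'
from h import *
i=np.load('y1.npy',allow_pickle=True).item()
P=np.array([onz(i,np.array(q)/4.5+[240,100],.025)[:2] for q in[(231,233),(420,230),(420,411),(239,413)]])
for k in range(4):
    d=P[(k+1)%4]-P[k];print('%.1f %.1f'%(np.hypot(*d)*1e3,np.degrees(np.arctan2(d[1],d[0]))%180))
c=P.mean(0);print(c);go(c[0],c[1],.035,57.0)
E
```

```text
49.9 148.7
49.9 58.9
49.9 148.4
49.7 59.0
[0.38824027 0.32132247]
t=33.10 ee [0.3903 0.3222 0.2039] yaw 57.7 q7 -88 open 1.00 F [0.9 0.4 0. ]
  linear [-0.0015 -0.0012  0.1689] roll 0.7 rows>= 3.4
```

>>> {"fn": "play_rows", "kwargs": {
  "linear": [
    [-0.0015,-0.001,0.04],
    [-0.0015,-0.001,0.085],
    [-0.0015,-0.001,0.13],
    [-0.0015,-0.001,0.155],
    [-0.0015,-0.001,0.168]
  ],
  "roll": [-0.9,-0.9,-0.9,-0.9,-0.9],
  "gripper": [-1,-1,-1,-1,-1]
}}

```text
clock: 33.6
ee_pos: [0.3881, 0.3199, 0.0341]
ee_rot: [-180.0, 0.3, 58.5]
ft_force: [-0.3, 0.0, -0.1]
opening: 0.997
```

```bash
python3 - <<'E'
from h import *
for k in range(2):shot('side','z1',(240,260,340,340),7)
shot('wrist','z2')
go(.3882,.3213,.03,58.6)
E
```

```text
t=33.75 ee [0.3888 0.3222 0.0368] yaw 58.5 q7 -98 open 1.00 F [0.8 0.1 0.3]
  linear [-0.0011 -0.      0.0068] roll -0.1 rows>= 0.1
```

View pics/z1.png

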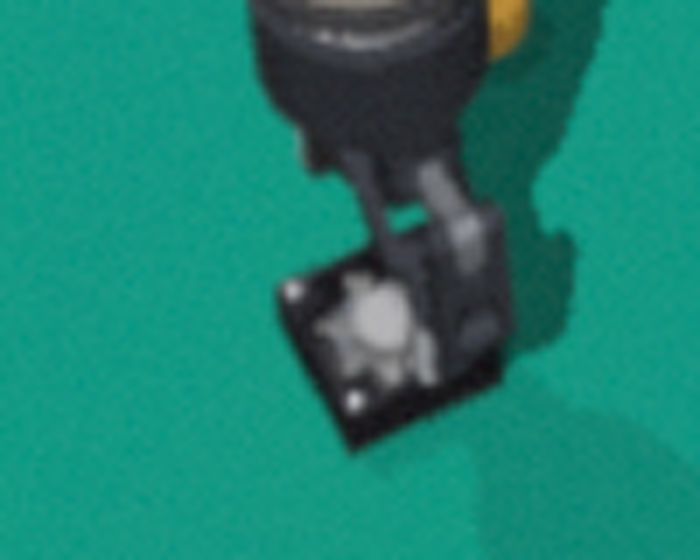

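View pics/z2.png

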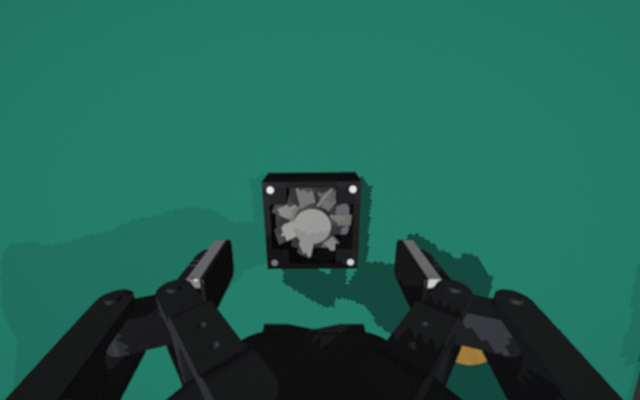

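```bash
python3 - <<'E'
from h import *
s=read_state();i=optics.camera_info('wrist');r=R.from_euler('xyz',s['ee_rot'],degrees=True)
for x in(-.011,0,.011):
    for z in(-.04,-.02,-.01,0,.01,.022):print(x,z,proj(i,s['ee_pos']+r.apply([x,-.0425,z])).round(0),proj(i,s['ee_pos']+r.apply([x,.0425,z])).round(0))
shot('wrist','z3',(170,160,460,320),2.7)
E
```

```text
-0.011 -0.04 [222. 294.] [402. 294.]
-0.011 -0.02 [233. 271.] [391. 271.]
-0.011 -0.01 [238. 261.] [387. 261.]
-0.011 0 [242. 252.] [382. 252.]
-0.011 0.01 [246. 244.] [379. 244.]
-0.011 0.022 [250. 236.] [375. 236.]
0 -0.04 [219. 274.] [405. 274.]
0 -0.02 [232. 252.] [393. 252.]
0 -0.01 [237. 244.] [388. 243.]
0 0 [241. 236.] [384. 236.]
0 0.01 [245. 229.] [380. 229.]
0 0.022 [249. 221.] [376. 221.]
0.011 -0.04 [217. 253.] [407. 253.]
0.011 -0.02 [230. 233.] [395. 233.]
0.011 -0.01 [235. 226.] [390. 225.]
0.011 0 [240. 219.] [385. 218.]
0.011 0.01 [244. 212.] [381. 212.]
0.011 0.022 [248. 206.] [377. 206.]
```

View pics/z3.png

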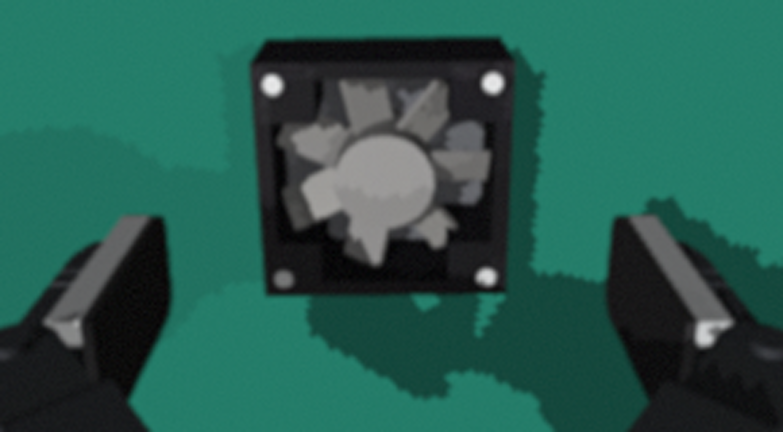

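>>> {"fn": "play_rows", "kwargs": {
  "linear": [
    [-0.001,0,0.005],
    [-0.001,0,0.01],
    [-0.001,0,0.015],
    [-0.001,0,0.02],
    [-0.001,0,0.022]
  ],
  "roll": [0,0,0,0,0],
  "gripper": [-1,-1,-1,-1,-1]
}}

```text
clock: 34.3
ee_pos: [0.3875, 0.3219, 0.0144]
ee_rot: [-180.0, 0.0, 58.6]
ft_force: [0.9, 0.2, 0.2]
opening: 1.001
```

```bash
python3 - <<'E'
from h import *
shot('side','aa1',(240,260,340,340),7);shot('scene','aa3',(380,120,480,200),7);shot('wrist','aa2',(170,160,460,320),2.7)
go(.3882,.3213,.0,58.6)
E
```

```text
t=34.45 ee [0.3876 0.3221 0.0147] yaw 58.6 q7 -100 open 1.00 F [ 0.3 -0.8  0. ]
  linear [-0.0004  0.0009  0.0147] roll 0.0 rows>= 0.3
```

View pics/aa1.png

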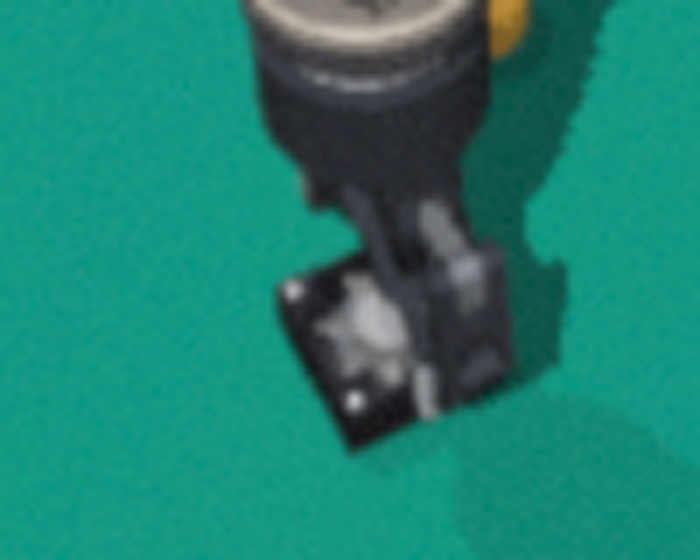

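View pics/aa2.png

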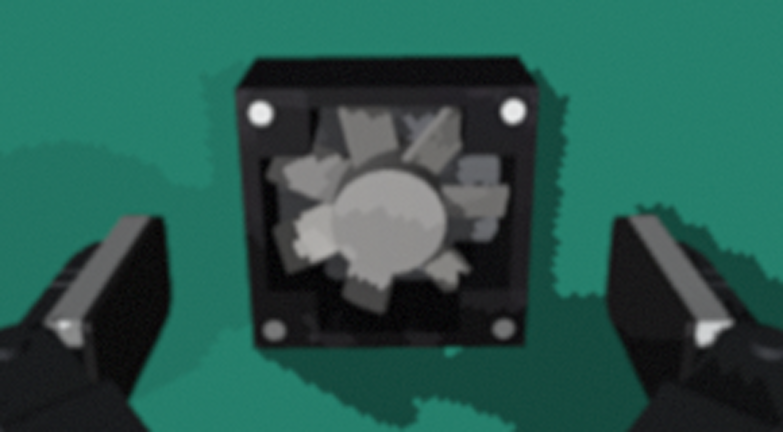

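View pics/aa3.png

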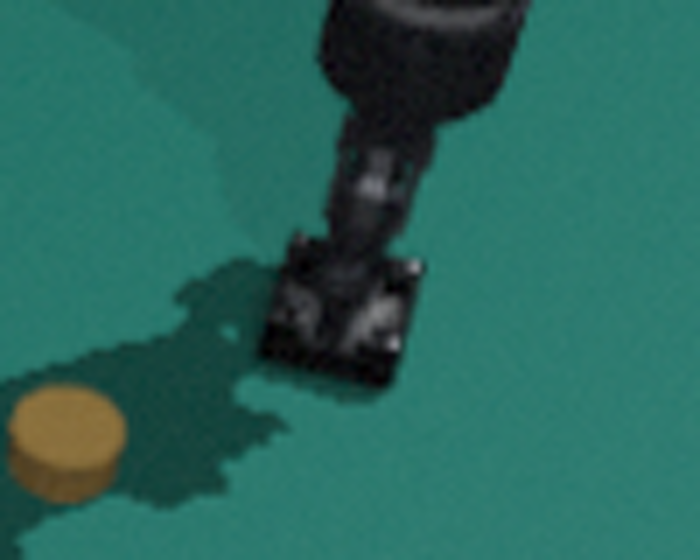

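>>> {"fn": "play_rows", "kwargs": {
  "linear": [
    [0,0.001,0.003],
    [0,0.001,0.006],
    [0,0.001,0.009],
    [0,0.001,0.011],
    [0,0.001,0.011]
  ],
  "roll": [0,0,0,0,0],
  "gripper": [-1,-1,-1,-1,-1]
}}

```text
clock: 34.95
ee_pos: [0.3884, 0.3214, 0.0036]
ee_rot: [-180.0, 0.0, 58.6]
ft_force: [-0.5, 0.1, 0.5]
opening: 0.999
```

>>> {"fn": "play_rows", "kwargs": {
  "linear": [
    [0,0,0],
    [0,0,0],
    [0,0,0],
    [0,0,0],
    [0,0,0]
  ],
  "roll": [0,0,0,0,0],
  "gripper": [0,-0.3,-0.3,-0.3,-0.3]
}}

```text
clock: 35.45
ee_pos: [0.3886, 0.3218, 0.0044]
ee_rot: [180.0, -0.0, 58.6]
ft_force: [-1.2, -1.3, 4.8]
opening: 0.684
```

```bash
python3 - <<'E'
from h import *
shot('wrist','bb2',(170,160,460,320),2.7);shot('side','bb1',(240,260,340,340),7)
go(.3882,.3213,.0,58.6)
E
```

```text
t=35.55 ee [0.3887 0.3217 0.0044] yaw 58.6 q7 -100 open 0.68 F [-1.7 -1.1  5.3]
  linear [-0.0006 -0.0002  0.0044] roll 0.0 rows>= 0.1
```

View pics/bb2.png

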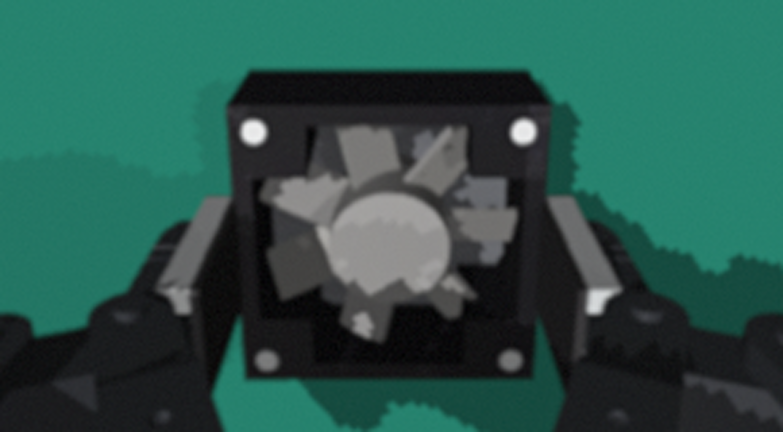

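View pics/bb1.png

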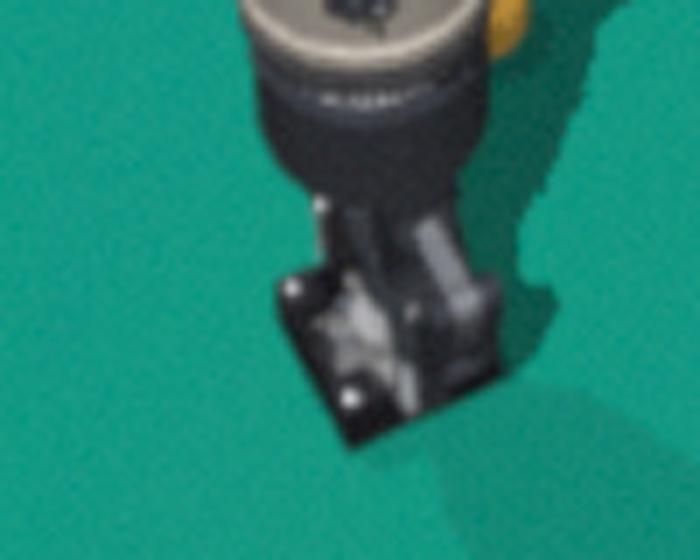

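>>> {"fn": "play_rows", "kwargs": {
  "linear": [
    [0,0,0],
    [0,0,0],
    [0,0,0],
    [0,0,0],
    [0,0,0]
  ],
  "roll": [0,0,0,0,0],
  "gripper": [1,1,1,1,1],
  "grip_force": 35
}}

```text
clock: 36.05
ee_pos: [0.3886, 0.3217, 0.0044]
ee_rot: [180.0, -0.0, 58.6]
ft_force: [-1.4, -1.0, 4.6]
opening: 0.688
```

>>> {"fn": "play_rows", "kwargs": {
  "linear": [
    [0,0,-0.01],
    [0,0,-0.025],
    [0,0,-0.04],
    [0,0,-0.05],
    [0,0,-0.05]
  ],
  "roll": [0,0,0,0,0],
  "gripper": [1,1,1,1,1]
}}

```text
clock: 36.55
ee_pos: [0.3898, 0.3225, 0.056]
ee_rot: [179.9, -0.2, 58.6]
ft_force: [1.0, 0.3, -1.3]
opening: 0.681
```

```bash
python3 - <<'E'
from h import *
shot('wrist','cc2',(170,160,460,320),2.7);shot('side','cc1',(240,240,340,320),7)
p=wr(.001,-.056);print(p);go(p[0],p[1],.15,69.8)
E
```

```text
[0.6341017 0.0763987]
t=36.65 ee [0.3889 0.3215 0.0543] yaw 58.6 q7 -97 open 0.68 F [-0.1 -0.7 -1.5]
  linear [-0.0815  0.3371 -0.0956] roll -11.2 rows>= 7.2
```

View pics/cc2.png

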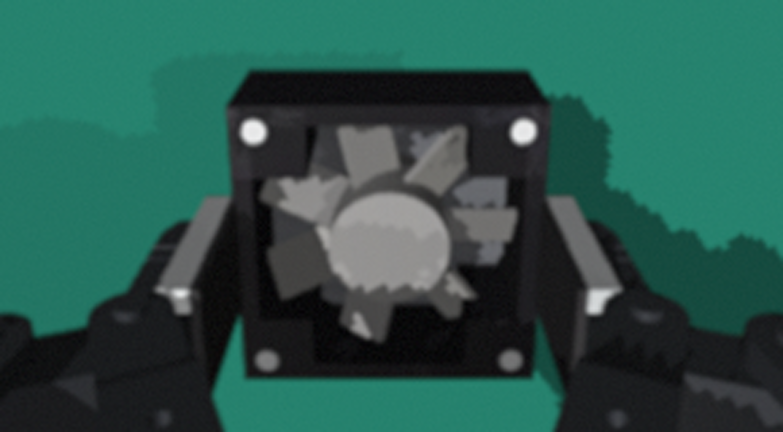

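View pics/cc1.png

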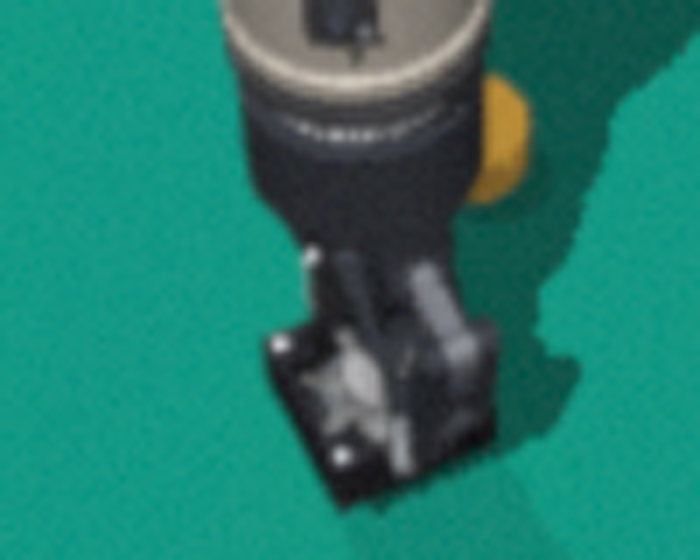

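>>> {"fn": "play_rows", "kwargs": {
  "linear": [
    [0,0,-0.04],
    [-0.008,0.034,-0.08],
    [-0.018,0.075,-0.11],
    [-0.029,0.12,-0.11],
    [-0.04,0.165,-0.11]
  ],
  "roll": [0,-2,-5,-8,-11.2],
  "gripper": [1,1,1,1,1]
}}

```text
clock: 37.15
ee_pos: [0.5104, 0.2002, 0.1649]
ee_rot: [179.9, -0.1, 70.0]
ft_force: [0.0, 1.3, -1.1]
opening: 0.686
```

```bash
python3 - <<'E'
from h import *
i=optics.camera_info('wrist');s=read_state()
zt=s['ee_pos'][2]-.0044+.025
P=np.array([onz(i,np.array(q)/2.7+[170,160],zt) for q in[(253,131),(523,131),(510,360),(266,361)]])
r=R.from_euler('xyz',s['ee_rot'],degrees=True);print('fan centre in tool',r.inv().apply(P.mean(0)-s['ee_pos']).round(4), np.linalg.norm(P[1]-P[0]))
p=wr(.001,-.056);go(p[0],p[1],.165,69.8)
E
```

```text
fan centre in tool [-0.0002  0.0005 -0.0206] 0.04976584309366434
t=37.15 ee [0.5104 0.2002 0.1649] yaw 70.0 q7 -61 open 0.69 F [ 0.   1.3 -1.1]
  linear [-7.390e-02  1.586e-01  1.000e-04] roll 0.2 rows>= 3.5
```

>>> {"fn": "play_rows", "kwargs": {
  "linear": [
    [-0.02,0.042,0],
    [-0.04,0.084,0],
    [-0.06,0.126,0],
    [-0.071,0.15,0],
    [-0.074,0.158,0]
  ],
  "roll": [0,0,0,0,0],
  "gripper": [1,1,1,1,1]
}}

```text
clock: 37.65
ee_pos: [0.6329, 0.0732, 0.1624]
ee_rot: [-180.0, 0.1, 69.5]
ft_force: [-0.6, -0.3, -1.3]
opening: 0.679
```

>>> {"fn": "play_rows", "kwargs": {
  "linear": [
    [0,0,0.02],
    [0,0,0.04],
    [0,0,0.055],
    [0,0,0.06],
    [0,0,0.06]
  ],
  "roll": [0,0,0,0,0],
  "gripper": [1,1,1,1,1]
}}

```text
clock: 38.15
ee_pos: [0.6306, 0.0782, 0.103]
ee_rot: [-179.9, 0.0, 69.9]
ft_force: [0.6, 0.1, -1.0]
opening: 0.686
```

```bash
python3 - <<'E'
from h import *
shot('wrist','dd1');shot('scene','dd2',(290,140,430,260),5)
p=wr(.001,-.056);print(rk(read_state()['ee_pos']));go(p[0],p[1],.0785,69.8)
E
```

```text
[-0.0017 -0.0551]
t=38.25 ee [0.6318 0.0782 0.1046] yaw 69.9 q7 -47 open 0.68 F [-0.4 -0.1 -0.6]
  linear [-0.0009  0.0027  0.0261] roll 0.1 rows>= 0.5
```

View pics/dd1.png

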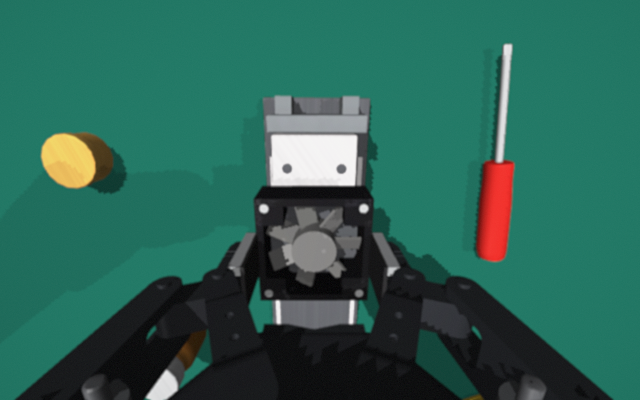

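View pics/dd2.png

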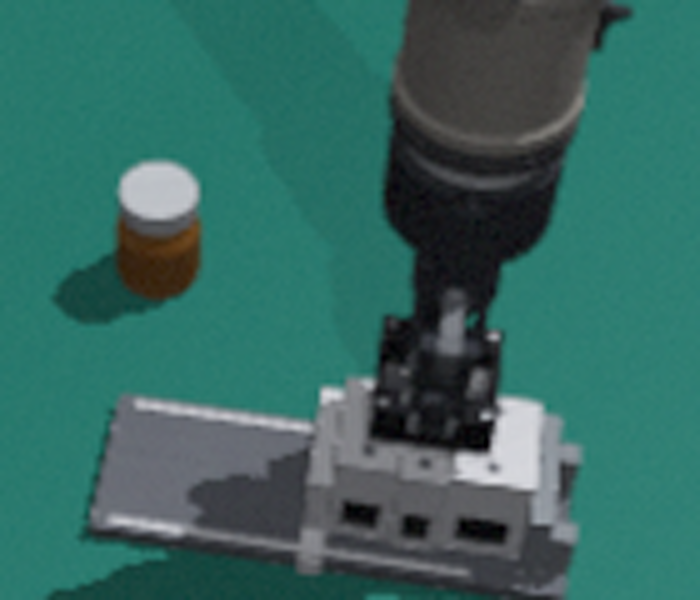

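>>> {"fn": "play_rows", "kwargs": {
  "linear": [
    [-0.001,0.002,0.007],
    [-0.001,0.0025,0.014],
    [-0.001,0.0025,0.019],
    [-0.001,0.0025,0.022],
    [-0.001,0.0025,0.024]
  ],
  "roll": [0,0,0,0,0],
  "gripper": [1,1,1,1,1]
}}

```text
clock: 38.75
ee_pos: [0.6332, 0.0758, 0.0794]
ee_rot: [-180.0, 0.0, 69.8]
ft_force: [0.2, -0.3, -1.1]
opening: 0.683
```

>>> {"fn": "play_rows", "kwargs": {
  "linear": [
    [0,0,0.0005],
    [0,0,0.001],
    [0,0,0.0015],
    [0,0,0.0015],
    [0,0,0.0015]
  ],
  "roll": [0,0,0,0,0],
  "gripper": [1,1,1,1,1]
}}

```text
clock: 39.25
ee_pos: [0.6335, 0.0758, 0.0786]
ee_rot: [180.0, -0.0, 69.8]
ft_force: [-0.7, -0.3, -0.5]
opening: 0.685
```

>>> {"fn": "play_rows", "kwargs": {
  "linear": [
    [0,0,0.0005],
    [0,0,0.001],
    [0,0,0.001],
    [0,0,0.001],
    [0,0,0.001]
  ],
  "roll": [0,0,0,0,0],
  "gripper": [1,1,1,1,1]
}}

```text
clock: 39.75
ee_pos: [0.6336, 0.0758, 0.0785]
ee_rot: [180.0, 0.0, 69.8]
ft_force: [-2.7, -0.9, 6.6]
opening: 0.681
```

>>> {"fn": "play_rows", "kwargs": {
  "linear": [
    [0,0,0],
    [0,0,0],
    [0,0,0],
    [0,0,0],
    [0,0,0]
  ],
  "roll": [0,0,0,0,0],
  "gripper": [-0.5,-0.7,-0.9,-1,-1]
}}

```text
clock: 40.25
ee_pos: [0.6334, 0.0758, 0.0773]
ee_rot: [-180.0, 0.0, 69.8]
ft_force: [0.5, -0.1, 0.4]
opening: 1.002
```

>>> {"fn": "play_rows", "kwargs": {
  "linear": [
    [0,0,-0.01],
    [0,0,-0.03],
    [0,0,-0.06],
    [0,0,-0.1],
    [0,0,-0.13]
  ],
  "roll": [0,0,0,0,0],
  "gripper": [-1,-1,-1,-1,-1]
}}

```text
clock: 40.75
ee_pos: [0.634, 0.0762, 0.2106]
ee_rot: [179.9, -0.1, 69.8]
ft_force: [1.1, -0.1, -0.2]
opening: 0.998
```

```bash
python3 - <<'E'
from h import *
for k in range(3): im,i=shot('wrist','ee1',(230,90,390,300),2.8)
np.save('ee1.npy',i,allow_pickle=True)
shot('scene','ee2',(290,140,430,260),5);shot('side','ee3',(230,150,350,250),6)
s=read_state();print(s['clock'],s['ee_pos'],s['ft_force'])
E
```

```text
41.0 [0.63308963 0.07561278 0.20732542] [-0.41484468  0.75331303 -0.37623635]
```

View pics/ee1.png

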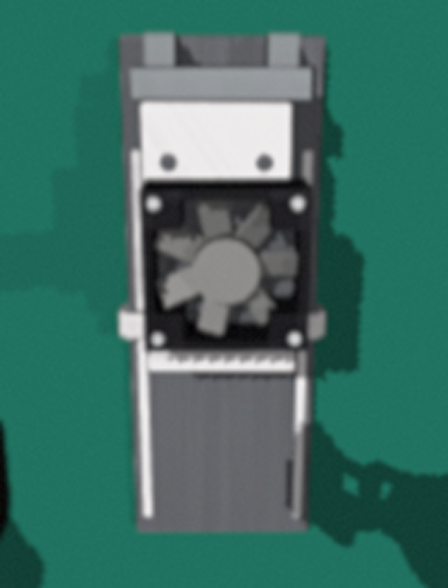

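View pics/ee2.png

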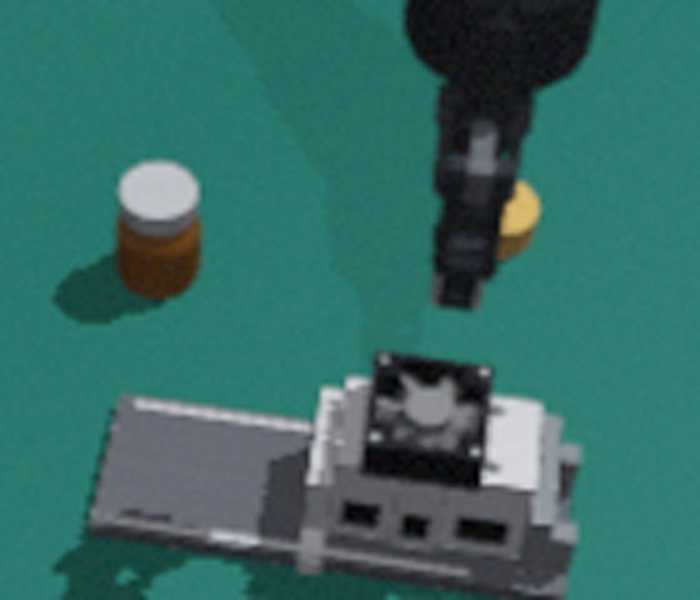

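View pics/ee3.png

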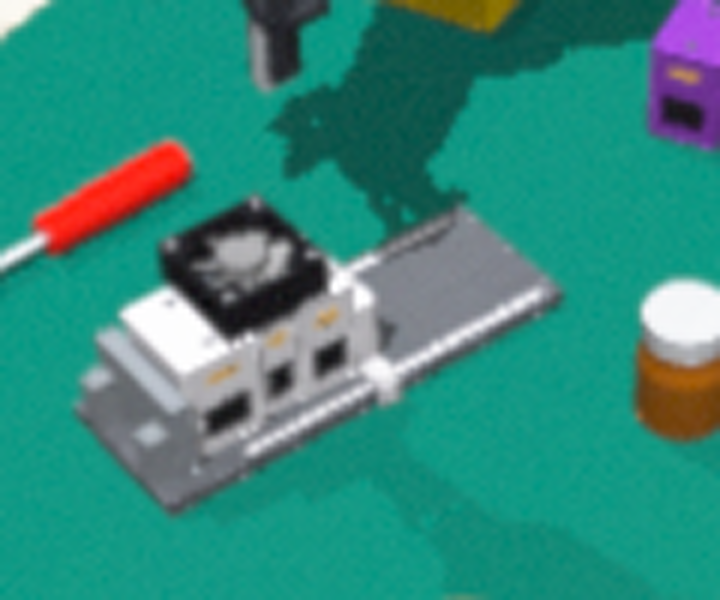

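```bash
python3 - <<'E'
from h import *
i=np.load('ee1.npy',allow_pickle=True).item()
g=lambda Q,z:np.array([rk(onz(i,np.array(q)/2.8+[230,90],z)) for q in Q])
P=g([(153,203),(298,203),(294,339),(158,339)],.099);print('fan',P.tolist(),P.mean(0))
print('thick front',g([(141,104),(293,104),(291,178),(143,179)],.074).tolist());print('stop outer',g([(150,371),(295,371)],.0585).tolist())
print('lug')
E
```

```text
fan [[-0.0236, -0.0321], [0.0265, -0.0322], [0.0262, -0.0823], [-0.0233, -0.0821]] [ 0.00145  -0.057175]
thick front [[-0.0293, -0.0002], [0.0261, -0.0003], [0.0259, -0.0274], [-0.0295, -0.0277]]
stop outer [[-0.031, -0.1118], [0.0306, -0.112]]
lug
```

Fan is centred within ~2 mm of the thin module, the row is snug, and the gripper is clear; handing in.

```bash
python3 - <<'E'
from station import ticket,read_state
print(ticket.finish_job(), read_state()['clock'])
E
```

```text
the job is handed in; nothing more can be done
the job is handed in; nothing more can be done
```

The rack is loaded in the right order, the stop is snug, and the fan is on top. I handed the job in at about 41 s of the 128 s allowed.

**What I did:** I placed the thickest module by the fixed wall, then the thinnest, then the medium one. I pushed the stop until the row stalled against the wall at about 19 N, and only then set the fan on top. The blue and purple look-alikes were left alone, and the jar was still upright in the last pictures.

**Last checks, in the rack frame (x across, y along):**

| Item | Measured | Closed-up target |
|---|---|---|
| Thickest, face at the wall | y = 0 mm | 0 mm |
| Thickest, centre | x ≈ −2 mm | 0 mm |
| Thinnest, centre | (1.5, −56) mm | (0, −56) mm |
| Medium, centre | (−1, −84) mm | (0, −84.5) mm |
| Stop, outer face | y ≈ −112 mm | −113 mm |
| Fan, centre | (1.5, −57) mm, flat | over the thinnest module |

The fan is within 2 mm of the thinnest module's centre, and the gripper was open and clear of everything. The thinnest and medium modules were measured just before the fan went on, because it hid them afterwards.

**What disagreed:**
- **First push:** it closed the row but slid over the stop and left about 4 mm at the wall. I lowered the fingers and pushed again, which fixed it.
- **Fingertip position:** the tips looked about 30 mm farther back than the interface text says. I worked from the pictures and the force readings instead.

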